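Pack the jam jars away in the airtight tub

ROBOT

A 7-joint arm with a two-finger parallel gripper is mounted at the origin on the work surface. World frame = base frame: x ahead of the robot, y to its left, z up, the work surface at z = 0. Lengths are in m, angles in rad, forces in N, time in s.
With the tool pointing down it reaches from about 0.4 to 0.925 m from the base axis. Payload 5.6 kg.
Tool frame: the origin (TCP) lies midway between the tips of the shut fingers; the grasp point (between the pads) lies 19 mm behind it (ctrl.grasp_offset is the distance from the TCP to the grasp point, in m); z points along the fingers, y is the line along which they close (so a half turn about z gives the same grasp; the last joint's range is limited). The gripper opens to 85 mm and grips with 20 to 120 N. Pads are 22 mm wide; open, the fingers measure 114 mm over their backs; the gripper's body (76 mm by 85 mm) begins 54 mm behind the grasp point. The pads swing forward as they close: fully open they stand 13 mm farther back than shut.
Start: joints at [-1.271, 0.468, -0.012, 1.603, 0.006, 1.071, -0.056], TCP at [0.219, 0.612, 0.231] pointing down, gripper open.
Joint ranges: [-2.53, 2.53], [-0.31, 2.02], [-1.57, 1.55], [0.28, 2.44], [-1.29, 4.43], [0.15, 1.84], [-2.92, 2.92]. Speed limits (rad/s): [2.57, 2.57, 3.14, 3.14, 3.14, 3.14, 3.14].

INTERFACE

Orientations are given as a unit quaternion [w, x, y, z].
In Python, from station import ctrl, read_camera, find_in, tip_of gives the robot as it stands.
- The arm moves only by the tool carry_out, never from a script. Its argument "rows" is a list of rows, each a list of 5 numbers: the shift along the world's x, y, z each as a share of 40 mm, from -1 to 1, then the turn about the world's z as a share of pi rad, from -1 to 1, then the opening, from 0 (shut) to 1 (fully open). A call has 1 to 10 rows; each row shifts and turns the commanded pose from where the row before left it; what a row does not reach is not made up. A row lasts 1/12 s, in which the tool goes at most 41.7 mm and 7.16 degrees, less where a joint would pass 70% of its speed; a pose out of reach is approached as far as the arm can. A call with a number of a shift or a turn outside -1 to 1 is refused whole. A call with a gripper value outside its range is refused whole. The fingers move at their own pace and stop on an object; "newtons" is the grip in N (left out, the last holds). Time passes only in rows, so rows that do not move let the fingers close. It gives the time, the measured TCP pose, the force, the opening and the grip force at its end, in the units of the state.
- ctrl.get_state(): the state, without advancing time (a new reading comes with each control period).
- read_camera(name): name is "scene" or "side" or "wrist"; returns a dict with "pixels" (400x640x3 uint8, red, green, blue), "range_z" (400x640 float32, m along the optical axis (not along the pixel's ray), 0 where there is no reading), "fx", "fy", "cx", "cy" (pixels), "k1" (the pictures are not rectified: a ray, as slopes to the right and down, at radius r is drawn at 1 + k1 r^2 times it, then the intrinsics apply), "R" (3x3) and "t" (3): a world point X has camera coordinates R X + t; the wrist camera has in their place "hand_eye" (4x4, takes a point from camera to tool coordinates, whose origin is the TCP and whose axes are the flange's). Camera axes: x right, y down, z forward; pixel columns grow to the right and rows downward; lengths in m; the calibration is good to about 2 mm. A picture is of the moment at which its call begins: read the wrist's pose just before it.
- ctrl.job_done(): hands the job in; it is judged then, once.
Trained networks look in a picture, given as the dict that the camera call returned (one of the last four; its "shot" number tells which), for a name from the list of things; names that differ only in an ending like _2 or _b are one class to them, and where a whole thing is asked for, a point or a joint stands for the part that bears it (a point fixed in the world has none). Each returns a list of dicts, best first, with "confidence" (0 to 1); they miss things now and then, are a little off and sometimes report something else, mostly with a low value. They report only what shows in the picture. A call takes as long as a camera call. They do not tell look-alikes from the thing itself.
- find_in(picture, target): "position" ([column, row] in pixels, amid what is visible of it).
- tip_of(picture, target): "position" ([column, row] in pixels: a listed point, or the origin of a listed thing).
The state is a dict: "time_s": time; "joint_positions": joint angles; "qvel": joint speeds; "joint_torque": joint torques, N m; "tool_pos": TCP position; "tcp_rot": TCP orientation; "contact_force": force on the tool from outside, world axes, zero at the start; "wrist_torque": the same for the moment, N m; "opening": finger opening in m; "gripper_force": force on a finger pad.
Only numpy, scipy, OpenCV 4.12 (cv2) and the standard library are available. Lean on these libraries where they do the work, as an engineer would, in place of code of your own. Each camera call takes 0.05 s, during which the arm holds its last target. There are 200 camera calls.

TASK

Breakfast is over: put every jam jar into the white tub, set the lid on it, then press the lid's raised white rim down all the way round, section by section, until all eight are fully down and the tub is sealed. Then slide the sealed tub into the bay of the low wooden rack, under its roof, flange home against the back stop, and do not tip over the two white mugs.

Things in the scene. Friction and masses are not known exactly. Their poses are not given: they have to be found in the camera images.
- tub: Loose open white plastic tub, 0.32 kg, its length (y) roughly along world y. Outside 132 (x) by 204 (y) by 66 high, walls and floor 4 thick: inside 124 by 196, 62 deep. A 5 thick flange round the mouth widens it to 144 by 216. Grab fin at its -y end (see tub_fin). Origin: centre of the underside, z up.
- tub_fin (a point): Grip point in the tub's upright grab fin, at y = -148, 40 up, in the tub's frame. The fin is 16 thick (x), runs from y = -102 to -166 and from 20 to 56 above the table. It can be pinched from above across its thickness and the tub slid along the table by it.
- lid: Loose grey lid, 0.22 kg, starts plug down on the table, its length (y) roughly along world x. Origin: centre of the plug's underside, z up. Black plug 116 (x) by 188 (y), z 0 to 8, drops into the tub's mouth with 4 play each side; plate 140 by 212, z 8 to 12, rests on the flange, lid origin 58 above the tub's. Fits either way round. On the plate's edge: eight white rim sections, seal0 to 7.
- lid_grip (a point): Grip point in the bar grip at the lid's centre, at z = 33 in the lid's frame. The bar is 16 thick (x), 54 long (y), z 12 to 42.
- rack: Low wooden rack fixed at the left, a bay open towards -y under a roof. Origin: centre of its footprint at table height; y points into the bay. Bay 176 wide (x -88 to 88) between side boards 34 high, 14 thick. Roof 204 by 196, underside at 118, 14 thick, front edge y = -98. Back stop 50 high, face at y = 90: with the flange against it the tub's origin is at y = -18 and the fin is still outside.
- mug_a: Loose white mug, radius 38, 90 high, bystander; origin at the centre of its underside, z up.
- mug_b: Loose white mug, radius 38, 90 high, bystander; origin at the centre of its underside, z up.
- jar0: Square jam jar (90 g), dark red body 40 by 40 and 30 high, on it a round brass cap, 37 across and 10 high: 40 high in all. Origin: centre of its underside; z up through the cap, x and y square to the sides. May be absent. May be stood or laid in the tub.
- jar1: Square jam jar (90 g), dark red body 40 by 40 and 30 high, on it a round brass cap, 37 across and 10 high: 40 high in all. Origin: centre of its underside; z up through the cap, x and y square to the sides. May be absent. May be stood or laid in the tub.
- jar2: Square jam jar (90 g), dark red body 40 by 40 and 30 high, on it a round brass cap, 37 across and 10 high: 40 high in all. Origin: centre of its underside; z up through the cap, x and y square to the sides. May be absent. May be stood or laid in the tub.
- jar3: Square jam jar (90 g), dark red body 40 by 40 and 30 high, on it a round brass cap, 37 across and 10 high: 40 high in all. Origin: centre of its underside; z up through the cap, x and y square to the sides. May be absent. May be stood or laid in the tub.
- seal0 (a joint): Rim section of the lid, near (-x) long side, -y third in the lid's own frame, centred -63, -71 (x, y), 14 by 69, its top at z 19 of the lid as it starts, 13.5 when down. Value in m: 0 raised, 0.0055 pressed fully down (seated). It takes about 8 N (stop by 20 N) and stays where it is left.
- seal1 (a joint): Rim section of the lid, near long side, middle in the lid's own frame, centred -63, 0 (x, y), 14 by 69, its top at z 19 of the lid as it starts, 13.5 when down. Value in m: 0 raised, 0.0055 pressed fully down (seated). It takes about 8 N (stop by 20 N) and stays where it is left.
- seal2 (a joint): Rim section of the lid, near long side, +y third in the lid's own frame, centred -63, 71 (x, y), 14 by 69, its top at z 19 of the lid as it starts, 13.5 when down. Value in m: 0 raised, 0.0055 pressed fully down (seated). It takes about 8 N (stop by 20 N) and stays where it is left.
- seal3 (a joint): Rim section of the lid, +y short side in the lid's own frame, centred 0, 99 (x, y), 108 by 14, its top at z 19 of the lid as it starts, 13.5 when down. Value in m: 0 raised, 0.0055 pressed fully down (seated). It takes about 8 N (stop by 20 N) and stays where it is left.
- seal4 (a joint): Rim section of the lid, far (+x) long side, +y third in the lid's own frame, centred 63, 71 (x, y), 14 by 69, its top at z 19 of the lid as it starts, 13.5 when down. Value in m: 0 raised, 0.0055 pressed fully down (seated). It takes about 8 N (stop by 20 N) and stays where it is left.
- seal5 (a joint): Rim section of the lid, far long side, middle in the lid's own frame, centred 63, 0 (x, y), 14 by 69, its top at z 19 of the lid as it starts, 13.5 when down. Value in m: 0 raised, 0.0055 pressed fully down (seated). It takes about 8 N (stop by 20 N) and stays where it is left.
- seal6 (a joint): Rim section of the lid, far long side, -y third in the lid's own frame, centred 63, -71 (x, y), 14 by 69, its top at z 19 of the lid as it starts, 13.5 when down. Value in m: 0 raised, 0.0055 pressed fully down (seated). It takes about 8 N (stop by 20 N) and stays where it is left.
- seal7 (a joint): Rim section of the lid, -y short side in the lid's own frame, centred 0, -99 (x, y), 108 by 14, its top at z 19 of the lid as it starts, 13.5 when down. Value in m: 0 raised, 0.0055 pressed fully down (seated). It takes about 8 N (stop by 20 N) and stays where it is left.
There are look-alikes about, which are no part of the job. Leave any pink look-alike of the jar2 alone. Leave any pink look-alike of the jar3 alone.

How it is judged:
On the way, in this order (a step that is already met when the one before it is completed fails the run):
1. every jam jar is in the tub (x of jar0 in the frame of tub between -0.064 and 0.064 m and y of jar0 in the frame of tub between -0.1 and 0.1 m and z of jar0 in the frame of tub between -0.002 and 0.052 m and x of jar1 in the frame of tub between -0.064 and 0.064 m and y of jar1 in the frame of tub between -0.1 and 0.1 m and z of jar1 in the frame of tub between -0.002 and 0.052 m and x of jar2 in the frame of tub between -0.064 and 0.064 m and y of jar2 in the frame of tub between -0.1 and 0.1 m and z of jar2 in the frame of tub between -0.002 and 0.052 m and x of jar3 in the frame of tub between -0.064 and 0.064 m and y of jar3 in the frame of tub between -0.1 and 0.1 m and z of jar3 in the frame of tub between -0.002 and 0.052 m), for 0.2 s.
2. the lid lies level on the tub, its plug in the mouth (x of lid in the frame of tub between -0.008 and 0.008 m and y of lid in the frame of tub between -0.008 and 0.008 m and z of lid in the frame of tub between 0.052 and 0.0605 m and angle between the z axis of lid and the z axis of tub, either way round below 0.06 rad and angle between tub's own z axis and vertical below 0.1 rad), for 0.2 s.
3. with the lid on, all eight rim sections are pressed down (all of step 2 and value of joint each of seal0, seal1, seal2, seal3, seal4, seal5, seal6, seal7 above 0.004 m), for 0.2 s.
At the end, for the whole second after the job is handed in: All jars in the tub; lid on it, plug in the mouth (8 mm of centre, plate within 2.5 mm of the flange); all rim sections down at least 4 of 5.5 mm; tub at rest on the table in the bay, square within 0.12 rad, far flange within 12 mm of the back stop (all of step 1 and all of step 3 and x of tub in the frame of rack between -0.018 and 0.018 m and y of tub in the frame of rack between -0.03 and 0 m and angle between the y axis of tub and the y axis of rack, either way round below 0.12 rad and z of tub in the frame of rack below 0.006 m and linear speed of tub below 0.02 m/s); the robot touches nothing.
It fails at once if a mug is tipped over (angle between any of mug_a, mug_b's own z axis and vertical above 0.7 rad).
Of jar0, jar1, jar2, jar3 only 2 to 4 are there at a start; the rules pass over those that are not, and their reading is None.
At some moment in a run one of jar0, jar1, jar2, jar3 may be knocked a few centimetres aside while the robot is not near it.
Once in a run the grip may slacken for a moment while it holds something.
It also fails if it takes over 208 s, if anything falls off the work surface, if the arm or the gripper's body presses on something with over 40 N, if the wrist force passes 120 N, or if a joint passes its speed limit or range.

## Working session

There is one attempt and no reset: what is moved stays moved. The work goes in short steps, Python scripts to look and compute and a tool call to move; the robot and the scene stay as the last step left them, time stands still between calls to the robot, and variables do not carry over. Pictures are saved under pics/ and viewed, at most 14 in all, crops included, and the job is handed in when it is done.

Besides the shell and the picture viewer there is one more tool, called after ">>>" as a command line: name --pt "numbers of a row" for each row, then --argument value for the rest. carry_out: Moves the arm, as the interface text tells. Its arguments: {"type":"object","properties":{"rows":{"type":"array"},"newtons":{"type":"number"}},"required":["rows"]}

```bash
mkdir -p pics; ls; cat > h.py <<'E'
import numpy as np, cv2
from station import ctrl, read_camera, find_in, tip_of
from scipy.spatial.transform import Rotation as Rn
def cam(name):
    s=ctrl.get_state(); p=read_camera(name)
    if name=="wrist":
        w,x,y,z=s["tcp_rot"]; T=np.eye(4); T[:3,:3]=Rn.from_quat([x,y,z,w]).as_matrix(); T[:3,3]=s["tool_pos"]
        p["c2w"]=T@np.array(p["hand_eye"])
    else:
        R=np.array(p["R"]);T=np.eye(4);T[:3,:3]=R.T;T[:3,3]=-R.T@np.array(p["t"]);p["c2w"]=T
    return p
def K(p): return np.array([[p["fx"],0,p["cx"]],[0,p["fy"],p["cy"]],[0,0,1.]])
def dirs(p,uv):
    uv=np.asarray(uv,float).reshape(-1,1,2)
    a=cv2.undistortPoints(uv,K(p),np.array([p["k1"],0,0,0.])).reshape(-1,2)
    return np.c_[a,np.ones(len(a))]
def at_z(p,uv,z):
    d=dirs(p,uv)@p["c2w"][:3,:3].T; o=p["c2w"][:3,3]
    return o+d*((z-o[2])/d[:,2])[:,None]
def cloud(p):
    h,w=p["range_z"].shape
    g=np.stack(np.meshgrid(np.arange(w),np.arange(h)),-1).reshape(-1,2)
    c=dirs(p,g)*p["range_z"].reshape(-1,1)
    W=c@p["c2w"][:3,:3].T+p["c2w"][:3,3]
    W[p["range_z"].ravel()<=0]=np.nan
    return W.reshape(h,w,3)
def proj(p,X):
    W=np.linalg.inv(p["c2w"]); r,_=cv2.Rodrigues(W[:3,:3])
    return cv2.projectPoints(np.asarray(X,float).reshape(-1,1,3),r,W[:3,3],K(p),np.array([p["k1"],0,0,0.]))[0].reshape(-1,2)
def save(p,n,crop=None,s=1):
    im=p["pixels"][...,::-1]
    if crop: a,b,c,d=crop; im=im[b:d,a:c]
    cv2.imwrite("pics/"+n,cv2.resize(im,None,fx=s,fy=s))
E
python3 - <<'E'
from h import *
for n in ("scene","side"):
    p=cam(n); save(p,n+"0.png")
    print(n,p["c2w"][:3,3].round(2))
    C=cloud(p)
    for t in ("tub","tub_fin","lid","lid_grip","rack","mug_a","jar0"):
        for f in (find_in,tip_of):
            for d in f(p,t)[:8]:
                u,v=map(int,d["position"]); 
                print(t,f.__name__,u,v,round(d["confidence"],2),C[min(v,399),min(u,639)].round(3))
print(ctrl.get_state()["tcp_rot"], ctrl.get_state()["contact_force"])
E
```

```text
pics
scene [ 1.42 -0.22  0.88]
tub call 348 199 0.71 [ 0.47  -0.022  0.008]
tub call 351 207 0.92 [ 0.566 -0.034  0.067]
tub call 288 265 0.2 [ 0.699 -0.199  0.029]
tub_fin call 355 196 0.9 [ 0.457 -0.001  0.004]
tub_fin call 298 203 0.86 [ 0.522 -0.16   0.055]
tub_fin call 410 254 0.54 [0.701 0.082 0.033]
tub_fin call 453 251 0.3 [0.71  0.18  0.039]
lid call 210 210 0.57 [ 0.494 -0.381  0.028]
lid call 213 213 0.67 [ 0.497 -0.375  0.02 ]
lid_grip call 213 213 0.66 [ 0.497 -0.375  0.02 ]
lid_grip call 211 205 0.9 [ 0.491 -0.377  0.043]
rack call 476 176 0.7 [0.561 0.269 0.132]
rack call 461 242 0.49 [0.71  0.193 0.068]
rack call 468 196 0.56 [0.49  0.303 0.002]
mug_a call 455 240 0.68 [0.708 0.178 0.074]
mug_a call 237 265 0.61 [ 0.741 -0.306  0.094]
mug_a call 454 253 0.7 [0.712 0.182 0.035]
mug_a call 238 278 0.6 [ 0.743 -0.308  0.053]
jar0 call 286 259 0.87 [ 0.69  -0.203  0.04 ]
jar0 call 326 256 0.75 [ 0.695 -0.112  0.044]
jar0 call 367 254 0.74 [ 0.688 -0.016  0.03 ]
jar0 call 182 234 0.74 [ 0.557 -0.447  0.014]
jar0 call 410 249 0.7 [0.695 0.082 0.043]
jar0 call 180 274 0.61 [
[... 1228 characters left out ...]
]
mug_a call 412 243 0.58 [ 0.679 -0.337  0.041]
jar0 call 265 255 0.84 [ 0.342 -0.188  0.041]
jar0 call 359 199 0.68 [ 0.663 -0.122  0.035]
jar0 call 341 181 0.67 [ 0.661 -0.029  0.038]
jar0 call 440 274 0.56 [ 0.676 -0.447  0.036]
jar0 call 382 219 0.5 [ 0.669 -0.224  0.038]
jar0 call 356 290 0.28 [ 0.479 -0.386  0.035]
jar0 call 335 263 0.28 [ 0.488 -0.279  0.018]
jar0 call 266 256 0.85 [ 0.345 -0.187  0.034]
jar0 call 438 276 0.69 [ 0.672 -0.446  0.031]
jar0 call 381 224 0.61 [ 0.666 -0.225  0.021]
jar0 call 340 189 0.58 [ 0.653 -0.037  0.016]
jar0 call 326 167 0.51 [0.673 0.078 0.016]
[-8.53333183e-06  1.70581932e-01  9.85343495e-01  3.87019488e-05] [ 0.52279069 -0.3478752  -0.22929265]
```

```bash
cat pics/none 2>/dev/null; ls pics
```

```text
scene0.png
side0.png
```

View pics/scene0.png

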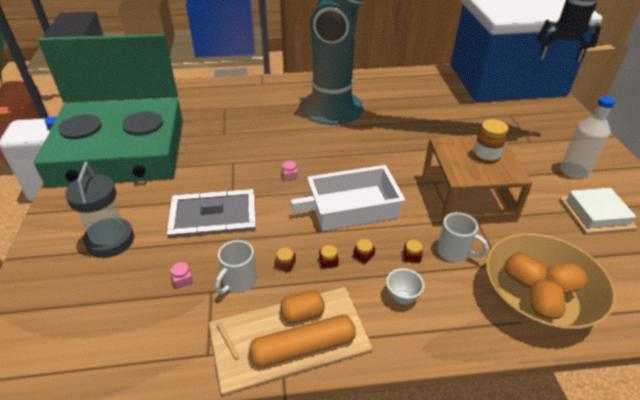

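View pics/side0.png

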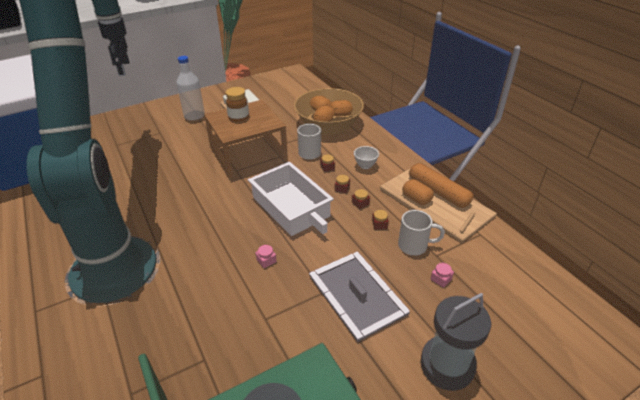

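The jars (dark red with brass caps) are in the scene picture at (286,259), (329,257), (365,250) and (413,250). The pink look-alikes at (289,171) and (181,274) stay, as does the jar on the rack roof at (491,140). The mugs are at (459,238) and (237,267), the lid at (212,212), and the tub at (354,197). I'll raise the arm, then look at the jars with the wrist camera.

>>> carry_out --pt "0 0 1 0 1" --pt "0 0 1 0 1" --pt "0 0 1 0 1" --pt "0 0 1 0 1" --pt "0.5 -0.8 0 0 1" --pt "0.5 -0.8 0 0 1" --pt "0.5 -0.8 0 0 1" --pt "0.5 -0.8 0 0 1" --pt "0.5 -0.8 0 0 1" --pt "0.5 -0.8 0 0 1"

```text
time_s: 2.33
tool_pos: [0.3392, 0.4184, 0.3915]
tcp_rot: [0.0, 0.171, 0.985, 0.0]
contact_force: [1.0, 0.3, 0.3]
opening: 0.0855
gripper_force: 0.0
```

>>> carry_out --pt "0.5 -0.8 0 0 1" --pt "0.5 -0.8 0 0 1" --pt "0.5 -0.8 0 0 1" --pt "0.5 -0.8 0 0 1" --pt "0.5 -0.8 0 0 1" --pt "0.5 -0.8 0 0 1" --pt "0.5 -0.8 0 0 1" --pt "0.5 -0.8 0 0 1" --pt "0.5 -0.8 0 0 1" --pt "0 0 0 0 1"

```text
time_s: 3.17
tool_pos: [0.5217, 0.1238, 0.3918]
tcp_rot: [0.002, 0.176, 0.984, -0.001]
contact_force: [-0.7, -0.5, -1.4]
opening: 0.0852
gripper_force: 0.0
```

```bash
python3 - <<'E'
from h import *
s=ctrl.get_state(); print(s["tool_pos"],s["tcp_rot"],s["time_s"])
p=cam("wrist"); save(p,"w1.png"); print(p["c2w"].round(3))
C=cloud(p)
for d in find_in(p,"jar0"):
    u,v=map(int,d["position"]); print(u,v,d["confidence"],C[v,u].round(3))
E
```

```text
[0.52170975 0.12381123 0.39175606] [ 0.00158802  0.17648876  0.98430033 -0.00143413] 3.1667
[[ 0.347  0.886  0.309  0.442]
 [ 0.938 -0.327 -0.118  0.154]
 [-0.003  0.33  -0.944  0.536]
 [ 0.     0.     0.     1.   ]]
108 107 0.94 [ 0.351 -0.156  0.042]
181 278 0.88 [ 0.659 -0.201  0.034]
89 320 0.85 [ 0.683 -0.424  0.033]
234 263 0.71 [ 0.664 -0.095  0.033]
272 248 0.64 [ 0.656 -0.015  0.042]
337 235 0.57 [0.672 0.099 0.042]
```

```bash
cat >> h.py <<'E'
def caps(p):
    "brass caps: centre from pixels at cap-top height; yaw from red body"
    C=cloud(p); hsv=cv2.cvtColor(p["pixels"],cv2.COLOR_RGB2HSV); H,S,V=[hsv[...,i].astype(int) for i in range(3)]
    z=C[...,2]
    m=((z>0.035)&(z<0.048)&(H>8)&(H<30)&(S>90)).astype(np.uint8)
    n,L,st,ce=cv2.connectedComponentsWithStats(m)
    out=[]
    for i in range(1,n):
        if st[i,4]<15: continue
        P=C[L==i]
        (cx,cy),(w,h),a=cv2.minAreaRect(P[:,:2].astype(np.float32))
        out.append((ce[i].round(),st[i,4],np.round([cx,cy,w,h],3)))
    return out
def rect(P):
    (cx,cy),(w,h),a=cv2.minAreaRect(P[:,:2].astype(np.float32)); return np.round([cx,cy,w,h,a],3)
E
python3 - <<'E'
from h import *
for n in ("wrist","scene","side"):
    p=cam(n); C=cloud(p); z=C[...,2]
    print(n); [print(*c) for c in caps(p)]
    def box(x0,x1,y0,y1,z0,z1):
        m=(C[...,0]>x0)&(C[...,0]<x1)&(C[...,1]>y0)&(C[...,1]<y1)&(z>z0)&(z<z1); return C[m]
    for nm,b in dict(tubrim=(.42,.66,-.145,.12,.058,.075),fin=(.44,.58,-.21,-.125,.045,.064),bar=(.42,.56,-.45,-.32,.034,.05),lid=(.36,.6,-.52,-.25,.012,.03),roof=(.4,.66,.1,.42,.125,.14),mugs1=(.6,.78,.1,.24,.08,.1),mugs2=(.6,.78,-.38,-.25,.08,.1)).items():
        P=box(*b)
        if len(P)>10: print(nm,len(P),rect(P),P[:,2].mean().round(4))
E
```

```text
wrist
[526. 276.] 815 [0.843 0.397 0.081 0.203]
[451. 236.] 25 [0.736 0.29  0.009 0.046]
[332. 245.] 341 [0.684 0.094 0.036 0.036]
[454. 249.] 25 [0.762 0.29  0.005 0.033]
[269. 257.] 333 [ 0.669 -0.019  0.036  0.036]
[505. 252.] 55 [0.798 0.378 0.006 0.058]
[233. 276.] 123 [ 0.682 -0.094  0.013  0.037]
[176. 289.] 226 [ 0.671 -0.207  0.026  0.035]
[233. 335.] 185 [ 0.805 -0.151  0.064  0.03 ]
[258. 357.] 291 [ 0.87  -0.139  0.123  0.042]
tubrim 3362 [ 0.499 -0.025  0.144  0.24   6.977] 0.0671
fin 283 [ 0.514 -0.151  0.016  0.05   7.874] 0.0574
bar 280 [ 4.8800e-01 -3.7800e-01  5.6000e-02  1.6000e-02  8.9654e+01] 0.0431
lid 7521 [ 0.488 -0.377  0.141  0.214  0.2  ] 0.0165
roof 21583 [ 0.499  0.297  0.197  0.2   87.87 ] 0.1336
mugs1 655 [0.676 0.198 0.076 0.075 2.974] 0.0885
mugs2 242 [ 6.8200e-01 -2.9300e-01  6.5000e-02  2.1000e-02  5.5588e+01] 0.0876
scene
[138.   4.] 333 [-0.914 -0.752  0.181  0.128]
[390.   2.] 169 [-0.83   0.406  0.307  0.03 ]
[295.   5.] 70 [-0.828 -0.049  0.107  0.036]
[620.  17.] 96 [-0.513  1.323  0.025  0.151]
[427. 167.] 31 [0.402 0.21  0.018 0.013]
[434. 1
[... 1528 characters left out ...]
0 [0.393 0.21  0.012 0.03 ]
[440. 190.] 288 [ 0.88  -0.198  0.048  0.207]
[342. 179.] 89 [ 0.668 -0.023  0.037  0.036]
[417. 196.] 124 [ 0.808 -0.195  0.042  0.09 ]
[360. 194.] 100 [ 0.677 -0.107  0.041  0.035]
[380. 215.] 112 [ 0.673 -0.208  0.037  0.036]
tubrim 804 [ 0.498 -0.024  0.147  0.242  6.878] 0.0654
fin 142 [ 4.9400e-01 -1.3900e-01  4.8000e-02  9.4000e-02  5.1178e+01] 0.0544
bar 157 [ 4.8600e-01 -3.8100e-01  5.5000e-02  1.9000e-02  8.7057e+01] 0.0409
lid 3151 [ 0.486 -0.38   0.142  0.215  0.603] 0.0161
roof 1785 [ 0.497  0.294  0.204  0.201 87.759] 0.1327
mugs1 159 [ 0.676  0.195  0.078  0.075 65.69 ] 0.0868
mugs2 272 [ 7.040e-01 -3.140e-01  7.800e-02  7.500e-02  8.546e+01] 0.0869
```

View pics/w1.png

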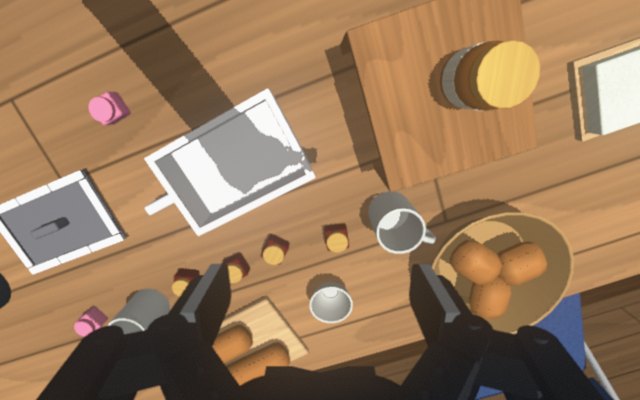

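All four jars are found, and the three cameras agree on them, the tub, the lid, the rack and the mugs. Next I need the jar yaws, a check of which way the lid's long axis lies, and a close crop of the jars.

```bash
cat >> h.py <<'E'
def fit_sq(P,side=0.04):
    "yaw (deg, mod 90) and centre of the square that best wraps the points"
    best=None
    for a in np.arange(-45,45,1.):
        r=np.radians(a); c=P@np.array([[np.cos(r),-np.sin(r)],[np.sin(r),np.cos(r)]])
        lo=np.percentile(c,2,axis=0);hi=np.percentile(c,98,axis=0)
        e=np.prod(hi-lo)
        if best is None or e<best[0]:
            m=(lo+hi)/2; best=(e,a,np.array([[np.cos(r),-np.sin(r)],[np.sin(r),np.cos(r)]])@m,hi-lo)
    return best[1],best[2].round(4),best[3].round(3)
def jarpts(ps,c):
    Q=[]
    for p in ps:
        C=cloud(p).reshape(-1,3); hsv=cv2.cvtColor(p["pixels"],cv2.COLOR_RGB2HSV).reshape(-1,3).astype(int)
        m=(np.hypot(C[:,0]-c[0],C[:,1]-c[1])<0.036)&(C[:,2]>0.008)&(C[:,2]<0.05)
        Q.append(C[m])
    return np.vstack(Q)
E
python3 - <<'E'
from h import *
ps=[cam(n) for n in ("wrist","scene","side")]
for c in [(.684,.094),(.669,-.019),(.680,-.105),(.673,-.207)]:
    P=jarpts(ps,c); print(c,len(P),fit_sq(P[:,:2]),fit_sq(P[P[:,2]<0.032][:,:2]))
C=cloud(ps[0]).reshape(-1,3)
m=(C[:,0]>.36)&(C[:,0]<.62)&(C[:,1]>-.52)&(C[:,1]<-.22)&(C[:,2]>.012)&(C[:,2]<.03)
print("lid",C[m].min(0),C[m].max(0))
save(ps[0],"w2.png",(150,220,370,310),3)
E
```

```text
(0.684, 0.094) 1143 (np.float64(-11.0), array([0.6843, 0.0919]), array([0.041, 0.041])) (np.float64(-14.0), array([0.6844, 0.0916]), array([0.042, 0.043]))
(0.669, -0.019) 1180 (np.float64(41.0), array([ 0.6686, -0.0202]), array([0.042, 0.041])) (np.float64(43.0), array([ 0.6683, -0.0207]), array([0.044, 0.042]))
(0.68, -0.105) 930 (np.float64(5.0), array([ 0.6789, -0.1056]), array([0.041, 0.041])) (np.float64(7.0), array([ 0.6787, -0.1057]), array([0.042, 0.042]))
(0.673, -0.207) 1132 (np.float64(-25.0), array([ 0.6745, -0.2066]), array([0.04 , 0.043])) (np.float64(-27.0), array([ 0.6744, -0.207 ]), array([0.04 , 0.044]))
lid [ 0.41715695 -0.48588379  0.01200482] [ 0.55953861 -0.27026473  0.02997182]
```

View pics/w2.png

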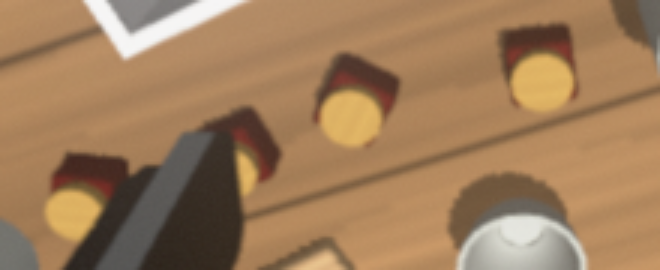

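The crop confirms four dark red jars with brass caps. Their yaws are about -11°, 42°, 5° and -26°. I'll start with jar A at (0.684, 0.092).

>>> carry_out --pt "0.41 -0.08 0 0.037 1" --pt "0.41 -0.08 0 0.037 1" --pt "0.41 -0.08 0 0.037 1" --pt "0.41 -0.08 0 0.037 1" --pt "0.41 -0.08 0 0.037 1" --pt "0.41 -0.08 0 0.037 1" --pt "0.41 -0.08 0 0.037 1" --pt "0.41 -0.08 0 0.037 1" --pt "0.41 -0.08 0 0.037 1" --pt "0.41 -0.08 0 0.037 1" --newtons 40

```text
time_s: 4.4
tool_pos: [0.6831, 0.1011, 0.3911]
tcp_rot: [-0.0, -0.402, 0.916, 0.0]
contact_force: [-0.1, 0.8, 0.6]
opening: 0.0854
gripper_force: 0.0
```

>>> carry_out --pt "0 0 -0.7 0.037 1" --pt "0 0 -0.7 0.037 1" --pt "0 0 -0.7 0.037 1" --pt "0 0 -0.7 0.037 1" --pt "0 0 -0.7 0.037 1" --pt "0 0 -0.7 0 1" --pt "0 0 -0.7 0 1" --pt "0 0 0 0 1" --pt "0 0 0 0 1"

```text
time_s: 5.15
tool_pos: [0.6815, 0.1008, 0.194]
tcp_rot: [-0.001, -0.645, 0.764, 0.001]
contact_force: [-0.0, -0.1, 0.5]
opening: 0.0851
gripper_force: 0.0
```

```bash
cat >> h.py <<'E'
def pose():
    s=ctrl.get_state(); w,x,y,z=s["tcp_rot"]; M=Rn.from_quat([x,y,z,w]).as_matrix()
    return np.array(s["tool_pos"]), np.degrees(np.arctan2(M[1,1],M[0,1])), s
def go(x,y,z,psi):
    q,a,s=pose(); d=(psi-a+90)%180-90
    print("t",s["time_s"],"pos",q.round(4),"psi",round(a,1),"j",np.round(s["joint_positions"],2))
    print("to go rows(40mm):",((np.array([x,y,z])-q)/.04).round(3),"turn share pi",round(d/180,4))
E
python3 - <<'E'
from h import *
p=cam("wrist"); [print(*c) for c in caps(p) if c[2][0]<.75]
ps=[p,cam("scene")]
for c in [(.684,.094),(.669,-.019),(.680,-.105),(.673,-.207)]:
    P=jarpts(ps,c); print(c,len(P),fit_sq(P[:,:2]))
go(.6843,.0925,.002,169)
E
```

```text
[308.  47.] 1562 [ 0.67  -0.019  0.036  0.036]
[314. 176.] 1120 [0.685 0.094 0.036 0.036]
[593. 254.] 538 [0.399 0.237 0.068 0.016]
[421. 256.] 110 [0.588 0.201 0.013 0.014]
[420. 343.] 156 [0.594 0.318 0.057 0.012]
[308. 365.] 29 [0.733 0.322 0.007 0.022]
(0.684, 0.094) 2048 (np.float64(-12.0), array([0.6854, 0.0921]), array([0.039, 0.037]))
(0.669, -0.019) 2561 (np.float64(40.0), array([ 0.6703, -0.0189]), array([0.038, 0.039]))
(0.68, -0.105) 364 (np.float64(7.0), array([ 0.6818, -0.1051]), array([0.036, 0.037]))
(0.673, -0.207) 387 (np.float64(-29.0), array([ 0.6782, -0.2042]), array([0.038, 0.037]))
t 5.25 pos [0.6837 0.1008 0.1974] psi 170.3 j [-0.28  0.57  0.12  1.53 -0.07  1.05  2.83]
to go rows(40mm): [ 0.016 -0.208 -4.884] turn share pi -0.0072
```

Joint 7 is close to its limit in this orientation, so I'll use the half-turned grasp (psi about -11°) instead.

>>> carry_out --pt "0 0 0 -0.039 1" --pt "0 0 0 -0.039 1" --pt "0 0 0 -0.039 1" --pt "0 0 0 -0.039 1" --pt "0 0 0 -0.039 1" --pt "0 0 0 -0.039 1" --pt "0 0 0 -0.039 1" --pt "0 0 0 -0.039 1" --pt "0 0 0 -0.039 1" --pt "0 0 0 -0.039 1"

```text
time_s: 6.08
tool_pos: [0.6839, 0.101, 0.1984]
tcp_rot: [0.002, -0.085, 0.996, 0.001]
contact_force: [1.1, -0.3, 0.2]
opening: 0.0854
gripper_force: 0.0
```

>>> carry_out --pt "0 0 0 -0.039 1" --pt "0 0 0 -0.039 1" --pt "0 0 0 -0.039 1" --pt "0 0 0 -0.039 1" --pt "0 0 0 -0.039 1" --pt "0 0 0 -0.039 1" --pt "0 0 0 -0.039 1" --pt "0 0 0 -0.039 1" --pt "0 0 0 -0.039 1" --pt "0 0 0 -0.039 1"

```text
time_s: 6.92
tool_pos: [0.6839, 0.1013, 0.1982]
tcp_rot: [0.001, 0.503, 0.864, 0.002]
contact_force: [0.7, 0.3, -1.0]
opening: 0.0855
gripper_force: 0.0
```

>>> carry_out --pt "0 -0.2 -0.5 -0.039 1" --pt "0 0 -0.5 -0.039 1" --pt "0 0 -0.5 -0.039 1" --pt "0 0 -0.5 -0.039 1" --pt "0 0 -0.5 -0.039 1" --pt "0 0 -0.4 -0.039 1" --pt "0 0 0 0 1" --pt "0 0 0 0 1"

```text
time_s: 7.58
tool_pos: [0.6833, 0.0932, 0.0804]
tcp_rot: [0.0, 0.777, 0.629, 0.001]
contact_force: [0.7, -1.1, 0.7]
opening: 0.0858
gripper_force: 0.0
```

```bash
python3 - <<'E'
from h import *
go(.6845,.0935,.002,-11)
p=cam("wrist"); [print(*c) for c in caps(p) if c[2][0]<.75]
E
```

```text
t 7.5833 pos [0.6833 0.0932 0.0804] psi -12.0 j [-0.69  0.83  0.78  1.63 -0.68  0.97  0.12]
to go rows(40mm): [ 0.03   0.006 -1.961] turn share pi 0.0055
[103.  46.] 1966 [0.589 0.222 0.053 0.015]
[323. 228.] 2537 [0.686 0.095 0.036 0.036]
[332. 358.] 1026 [ 0.67  -0.009  0.021  0.036]
```

>>> carry_out --pt "0.03 0 -0.65 0 1" --pt "0 0 -0.65 0 1" --pt "0 0 -0.65 0 1" --pt "0 0 0 0 0.3" --pt "0 0 0 0 0.3" --pt "0 0 0 0 0.3" --pt "0 0 0 0 0.3" --pt "0 0 0 0 0.3" --pt "0 0 0 0 0.3" --newtons 40

```text
time_s: 8.38
tool_pos: [0.6858, 0.0922, 0.0043]
tcp_rot: [0.001, 0.778, 0.628, 0.002]
contact_force: [-0.7, 0.5, 7.7]
opening: 0.0392
gripper_force: 42.1
```

>>> carry_out --pt "0 0 0.7 0 0.3" --pt "0 0 1 0 0.3" --pt "0 0 1 0 0.3" --pt "-0.8 -0.14 0 0.035 0.3" --pt "-0.8 -0.14 0 0.035 0.3" --pt "-0.8 -0.14 0 0.035 0.3" --pt "-0.8 -0.14 0 0 0.3" --pt "-0.8 -0.14 0 0 0.3" --pt "-0.93 -0.14 0 0 0.3" --pt "0 0 0 0 0.3"

```text
time_s: 9.22
tool_pos: [0.4778, 0.0572, 0.1086]
tcp_rot: [-0.004, 0.666, 0.746, -0.002]
contact_force: [-0.3, 0.0, -1.5]
opening: 0.0391
gripper_force: 41.1
```

```bash
python3 - <<'E'
from h import *
go(.4887,.0585,.010,7); print(pose()[2]["opening"],pose()[2]["gripper_force"])
E
```

```text
t 9.2167 pos [0.4778 0.0572 0.1086] psi 6.5 j [-0.84  0.47  0.81  2.14 -0.51  0.74  0.42]
to go rows(40mm): [ 0.271  0.031 -2.464] turn share pi 0.0029
0.039067492033041426 41.1417031288147
```

>>> carry_out --pt "0 0 -0.5 0 0.3" --pt "0 0 0 0 0.3" --pt "0 0 0 0 0.3" --pt "0 0 0 0 0.3"

```text
time_s: 9.55
tool_pos: [0.4874, 0.0584, 0.0901]
tcp_rot: [0.0, 0.665, 0.747, 0.0]
contact_force: [0.3, -0.2, -1.2]
opening: 0.0391
gripper_force: 41.1
```

>>> carry_out --pt "0.03 0 -0.7 0 0.3" --pt "0 0 -0.7 0 0.3" --pt "0 0 -0.6 0 0.3" --pt "0 0 0 0 0.3" --pt "0 0 0 0 0.3" --pt "0 0 0 0 0.65" --pt "0 0 0 0 0.65" --pt "0 0 0 0 0.65"

```text
time_s: 10.22
tool_pos: [0.4884, 0.0588, 0.0102]
tcp_rot: [0.0, 0.665, 0.747, 0.001]
contact_force: [-0.3, -0.3, 0.1]
opening: 0.0555
gripper_force: 0.0
```

>>> carry_out --pt "0 0 0.7 0 0.65" --pt "0 0 1 0 0.65" --pt "0 0 1 0 0.65" --pt "0.7 -0.3 0 0.04 1" --pt "0.7 -0.3 0 0.04 1" --pt "0.7 -0.3 0 0.04 1" --pt "0.7 -0.3 0 0.04 1" --pt "0.8 -0.4 0 0.03 1" --pt "0 0 0 0 1" --pt "0 0 0 0 1"

```text
time_s: 11.05
tool_pos: [0.6329, -0.0073, 0.1179]
tcp_rot: [0.001, 0.418, 0.908, -0.0]
contact_force: [0.2, 0.7, -1.4]
opening: 0.0853
gripper_force: 0.0
```

```bash
python3 - <<'E'
from h import *
p=cam("wrist"); ps=[p,cam("scene"),cam("side")]
for q in ps[:2]: [print(*c) for c in caps(q) if c[2][0]<.72 and c[2][1]<.12 and c[2][0]>.3]
for c in [(.669,-.019),(.680,-.105),(.675,-.207)]:
    P=jarpts(ps,c); print(c,len(P),fit_sq(P[:,:2]))
for q in ps:
    C=cloud(q).reshape(-1,3); m=(C[:,0]>.42)&(C[:,0]<.58)&(C[:,1]>-.14)&(C[:,1]<.12)&(C[:,2]>.058)&(C[:,2]<.075); print(m.sum(),rect(C[m]))
go(.669,-.019,.1,42)
save(ps[1],"s3.png",(270,150,470,290),3)
E
```

```text
[212.   8.] 903 [0.495 0.049 0.036 0.011]
[346. 248.] 1674 [ 0.67  -0.019  0.036  0.037]
[287. 322.] 1363 [ 0.679 -0.104  0.036  0.037]
[234. 376.] 24 [ 0.682 -0.189  0.002  0.016]
[376. 194.] 22 [0.495 0.048 0.024 0.012]
[364. 246.] 164 [ 0.67  -0.019  0.037  0.036]
[329. 252.] 176 [ 0.68  -0.105  0.037  0.036]
[284. 254.] 176 [ 0.676 -0.205  0.036  0.035]
(0.669, -0.019) 3311 (np.float64(42.0), array([ 0.6688, -0.019 ]), array([0.039, 0.04 ]))
(0.68, -0.105) 3237 (np.float64(6.0), array([ 0.6783, -0.1043]), array([0.039, 0.04 ]))
(0.675, -0.207) 1526 (np.float64(-26.0), array([ 0.6746, -0.2059]), array([0.04 , 0.043]))
14545 [ 0.498 -0.024  0.146  0.234  7.095]
646 [ 0.498 -0.024  0.15   0.236  6.846]
797 [ 0.497 -0.016  0.147  0.227  7.011]
t 11.2 pos [ 0.6307 -0.0047  0.1173] psi 40.7 j [-0.49  0.63  0.62  1.77 -0.45  0.89  1.04]
to go rows(40mm): [ 0.956 -0.358 -0.432] turn share pi 0.0073
```

>>> carry_out --pt "0.96 -0.36 0 0.007 1" --pt "0 0 -0.5 0 1" --pt "0 0 -0.8 0 1" --pt "0 0 -0.8 0 1" --pt "0 0 -0.65 0 1" --pt "0 0 0 0 1" --pt "0 0 0 0 0.3" --pt "0 0 0 0 0.3" --pt "0 0 0 0 0.3" --pt "0 0 0 0 0.3"

```text
time_s: 12.03
tool_pos: [0.6715, -0.0197, 0.0097]
tcp_rot: [0.002, 0.407, 0.913, 0.001]
contact_force: [-3.4, 0.7, 28.3]
opening: 0.0389
gripper_force: 39.7
```

```bash
python3 - <<'E'
from h import *
go(.4946,.0108,.012,7);s=pose()[2]; print(s["opening"],s["gripper_force"],s["contact_force"])
E
```

```text
t 12.0333 pos [ 0.6715 -0.0197  0.0097] psi 42.0 j [-0.38  0.83  0.52  1.69 -0.55  0.77  1.14]
to go rows(40mm): [-4.423  0.761  0.058] turn share pi -0.1942
0.03888644818753414 39.746092557907104 [-3.39683385  0.69628942 28.34067522]
```

>>> carry_out --pt "0 0 0.3 0 0.3" --pt "0 0 0.5 0 0.3" --pt "0 0 1 0 0.3" --pt "0 0 1 0 0.3"

```text
time_s: 12.37
tool_pos: [0.6691, -0.0199, 0.1207]
tcp_rot: [-0.001, 0.407, 0.913, -0.001]
contact_force: [2.3, 0.0, -0.7]
opening: 0.0397
gripper_force: 41.6
```

>>> carry_out --pt "-0.73 0.124 0 -0.039 0.3" --pt "-0.73 0.124 0 -0.039 0.3" --pt "-0.73 0.124 0 -0.039 0.3" --pt "-0.73 0.124 0 -0.039 0.3" --pt "-0.73 0.124 0 -0.038 0.3" --pt "-0.73 0.124 0 0 0.3" --pt "0 0 0 0 0.3" --pt "0 0 0 0 0.3" --pt "0 0 0 0 0.3"

```text
time_s: 13.12
tool_pos: [0.4963, 0.0103, 0.1206]
tcp_rot: [0.001, 0.662, 0.749, 0.001]
contact_force: [1.0, -1.2, -0.4]
opening: 0.0389
gripper_force: 41.6
```

```bash
python3 - <<'E'
from h import *
go(.4946,.0108,.014,7);s=pose()[2]; print(s["opening"],s["gripper_force"],s["contact_force"])
p=cam("side"); save(p,"sd4.png",(220,120,400,260),3)
E
```

```text
t 13.1167 pos [0.4963 0.0103 0.1206] psi 7.1 j [-0.75  0.47  0.83  2.11 -0.5   0.77  0.51]
to go rows(40mm): [-0.043  0.013 -2.664] turn share pi -0.0003
0.03887494140911357 41.5820038318634 [ 0.95310887 -1.19396289 -0.39231857]
```

View pics/sd4.png

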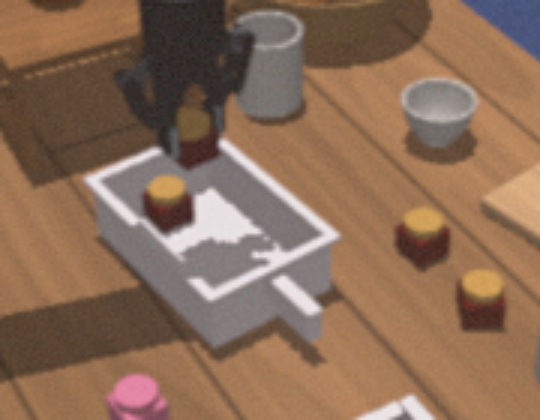

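The held jar hangs level at (195,140) and jar A stands in the tub at (168,205). I'll place the held one.

>>> carry_out --pt "-0.04 0 -0.9 0 0.3" --pt "0 0 -0.9 0 0.3" --pt "0 0 -0.83 0 0.3" --pt "0 0 0 0 0.3" --pt "0 0 0 0 0.3" --pt "0 0 0 0 0.65" --pt "0 0 0 0 0.65" --pt "0 0 0 0 0.65"

```text
time_s: 13.83
tool_pos: [0.4941, 0.01, 0.0151]
tcp_rot: [0.001, 0.662, 0.749, 0.001]
contact_force: [-0.2, 0.7, 0.6]
opening: 0.0555
gripper_force: 0.0
```

>>> carry_out --pt "0 0 0.6 0 0.65" --pt "0 0 1 0 0.65" --pt "0 0 1 0 0.65" --pt "0.75 -0.5 0 0 1" --pt "0.75 -0.5 0 0 1" --pt "0.75 -0.5 0 0 1" --pt "0.75 -0.5 0 0 1" --pt "0.75 -0.5 0 0 1" --pt "0 0 0 0 1" --pt "0 0 0 0 1"

```text
time_s: 14.67
tool_pos: [0.6442, -0.0919, 0.1187]
tcp_rot: [0.001, 0.663, 0.749, -0.0]
contact_force: [-1.1, -0.1, 0.1]
opening: 0.0853
gripper_force: 0.0
```

```bash
python3 - <<'E'
from h import *
p=cam("wrist"); ps=[p,cam("scene"),cam("side")]
for q in ps: print(q["shot"]);[print(*c) for c in caps(q) if c[2][0]<.72 and c[2][1]<.12 and c[2][0]>.42]
for c in [(.680,-.105),(.675,-.207)]:
    P=jarpts(ps,c); print(c,len(P),fit_sq(P[:,:2]))
go(.6785,-.1045,.008,6)
E
```

```text
17
[104.  34.] 3241 [0.494 0.011 0.037 0.036]
[363. 229.] 1760 [ 0.679 -0.104  0.036  0.037]
[340. 333.] 1281 [ 0.675 -0.204  0.037  0.037]
18
[381. 191.] 132 [0.489 0.062 0.041 0.04 ]
[362. 194.] 130 [0.495 0.01  0.035 0.039]
[329. 252.] 177 [ 0.68  -0.104  0.035  0.036]
[285. 255.] 180 [ 0.675 -0.204  0.036  0.036]
19
[280. 188.] 207 [0.488 0.034 0.036 0.09 ]
[360. 194.] 98 [ 0.678 -0.107  0.04   0.031]
[380. 215.] 115 [ 0.674 -0.208  0.04   0.035]
(0.68, -0.105) 3444 (np.float64(5.0), array([ 0.6785, -0.1041]), array([0.039, 0.04 ]))
(0.675, -0.207) 3228 (np.float64(-26.0), array([ 0.6745, -0.2049]), array([0.039, 0.041]))
t 14.8167 pos [ 0.6426 -0.089   0.1183] psi 7.1 j [-0.44  0.7   0.76  1.73 -0.58  0.95  0.68]
to go rows(40mm): [ 0.898 -0.388 -2.757] turn share pi -0.0059
```

>>> carry_out --pt "0.9 -0.38 0 -0.006 1" --pt "0 0 -0.5 0 1" --pt "0 0 -0.8 0 1" --pt "0 0 -0.8 0 1" --pt "0 0 -0.65 0 1" --pt "0 0 0 0 1" --pt "0 0 0 0 0.3" --pt "0 0 0 0 0.3" --pt "0 0 0 0 0.3" --pt "0 0 0 0 0.3"

```text
time_s: 15.65
tool_pos: [0.6807, -0.1053, 0.0106]
tcp_rot: [0.001, 0.669, 0.743, 0.001]
contact_force: [-1.4, 1.4, 29.9]
opening: 0.0392
gripper_force: 39.6
```

>>> carry_out --pt "0 0 0.7 0 0.3" --pt "0 0 1 0 0.3" --pt "0 0 1 0 0.3" --pt "-0.9 0.34 0 0.006 0.3" --pt "-0.9 0.34 0 0 0.3" --pt "-0.9 0.34 0 0 0.3" --pt "-0.9 0.34 0 0 0.3" --pt "-0.85 0.34 0 0 0.3" --pt "0 0 0 0 0.3" --pt "0 0 0 0 0.3"

```text
time_s: 16.48
tool_pos: [0.5001, -0.0358, 0.117]
tcp_rot: [-0.001, 0.662, 0.749, 0.001]
contact_force: [1.2, -0.3, -1.8]
opening: 0.0393
gripper_force: 42.0
```

```bash
python3 - <<'E'
from h import *
go(.5004,-.0368,.014,7);s=pose()[2]; print(s["opening"],s["gripper_force"],s["contact_force"])
E
```

```text
t 16.4833 pos [ 0.5001 -0.0358  0.117 ] psi 7.1 j [-0.66  0.49  0.83  2.09 -0.52  0.77  0.62]
to go rows(40mm): [ 0.008 -0.024 -2.574] turn share pi -0.0005
0.039317958424686515 42.04020380973816 [ 1.16789505 -0.32706326 -1.82930681]
```

>>> carry_out --pt "0 -0.02 -0.9 0 0.3" --pt "0 0 -0.9 0 0.3" --pt "0 0 -0.75 0 0.3" --pt "0 0 0 0 0.3" --pt "0 0 0 0 0.3" --pt "0 0 0 0 0.65" --pt "0 0 0 0 0.65" --pt "0 0 0 0 0.65"

```text
time_s: 17.15
tool_pos: [0.5023, -0.0382, 0.0151]
tcp_rot: [0.001, 0.663, 0.749, 0.001]
contact_force: [0.4, 0.3, 0.1]
opening: 0.0556
gripper_force: 0.0
```

>>> carry_out --pt "0 0 0.6 0 0.65" --pt "0 0 1 0 0.65" --pt "0 0 1 0 0.65" --pt "0.7 -0.7 0 -0.036 1" --pt "0.7 -0.7 0 -0.036 1" --pt "0.7 -0.7 0 -0.036 1" --pt "0.7 -0.7 0 -0.036 1" --pt "0.7 -0.7 0 -0.036 1" --pt "0 0 0 0 1" --pt "0 0 0 0 1"

```text
time_s: 17.98
tool_pos: [0.6418, -0.1803, 0.1183]
tcp_rot: [0.001, 0.846, 0.534, -0.001]
contact_force: [-1.2, -0.1, -0.2]
opening: 0.0857
gripper_force: 0.0
```

```bash
python3 - <<'E'
from h import *
p=cam("wrist"); ps=[p,cam("scene"),cam("side")]
for q in ps: print(q["shot"]);[print(*c) for c in caps(q) if c[2][0]<.72 and c[2][1]<.12 and c[2][0]>.42]
for c in [(.675,-.206)]:
    P=jarpts(ps,c); print(c,len(P),fit_sq(P[:,:2]))
go(.6745,-.205,.008,-26)
E
```

```text
20
[11. 60.] 1158 [0.5   0.003 0.038 0.019]
[ 49. 117.] 2666 [ 0.503 -0.038  0.037  0.037]
[374. 218.] 1815 [ 0.676 -0.205  0.036  0.036]
21
[381. 191.] 133 [0.487 0.059 0.037 0.039]
[362. 194.] 131 [0.494 0.01  0.036 0.034]
[345. 198.] 131 [ 0.505 -0.039  0.037  0.035]
[285. 255.] 180 [ 0.675 -0.206  0.037  0.035]
22
[280. 187.] 209 [0.488 0.036 0.038 0.097]
[295. 200.] 108 [ 0.5   -0.041  0.034  0.039]
[380. 215.] 113 [ 0.674 -0.207  0.036  0.037]
(0.675, -0.206) 3546 (np.float64(-27.0), array([ 0.6748, -0.2048]), array([0.039, 0.041]))
t 18.1333 pos [ 0.6408 -0.1768  0.1183] psi -25.3 j [-0.37  0.78  0.9   1.69 -0.7   1.02  0.33]
to go rows(40mm): [ 0.842 -0.704 -2.756] turn share pi -0.0038
```

>>> carry_out --pt "0.85 -0.7 0 -0.006 1" --pt "0 0 -0.5 0 1" --pt "0 0 -0.8 0 1" --pt "0 0 -0.8 0 1" --pt "0 0 -0.65 0 1" --pt "0 0 0 0 1" --pt "0 0 0 0 0.3" --pt "0 0 0 0 0.3" --pt "0 0 0 0 0.3" --pt "0 0 0 0 0.3"

```text
time_s: 18.97
tool_pos: [0.6749, -0.2048, 0.0107]
tcp_rot: [0.001, 0.85, 0.527, 0.001]
contact_force: [-3.1, 2.1, 31.0]
opening: 0.0389
gripper_force: 39.2
```

>>> carry_out --pt "0 0 0.7 0 0.3" --pt "0 0 1 0 0.3" --pt "0 0 1 0 0.3" --pt "-0.7 0.5 0 0.038 0.3" --pt "-0.7 0.5 0 0.038 0.3" --pt "-0.7 0.5 0 0.038 0.3" --pt "-0.7 0.5 0 0.038 0.3" --pt "-0.7 0.5 0 0.037 0.3" --pt "-0.7 0.5 0 0 0.3" --pt "0 0 0 0 0.3"

```text
time_s: 19.8
tool_pos: [0.4996, -0.08, 0.1158]
tcp_rot: [-0.004, 0.658, 0.753, 0.001]
contact_force: [0.1, 0.5, -1.6]
opening: 0.0392
gripper_force: 42.1
```

>>> carry_out --pt "0 0 0 0 0.3" --pt "0 0 0 0 0.3"

```text
time_s: 19.97
tool_pos: [0.5067, -0.0847, 0.1173]
tcp_rot: [0.001, 0.659, 0.752, 0.001]
contact_force: [0.6, -0.9, -0.5]
opening: 0.0389
gripper_force: 42.1
```

```bash
python3 - <<'E'
from h import *
go(.5063,-.0855,.014,7);s=pose()[2]; print(s["opening"],s["gripper_force"],s["contact_force"])
E
```

```text
t 19.9667 pos [ 0.5067 -0.0847  0.1173] psi 7.6 j [-0.56  0.51  0.84  2.07 -0.54  0.79  0.74]
to go rows(40mm): [-0.011 -0.02  -2.581] turn share pi -0.0031
0.038933195106952936 42.11363196372986 [ 0.61876056 -0.8809022  -0.4591693 ]
```

>>> carry_out --pt "0 -0.02 -0.9 0 0.3" --pt "0 0 -0.9 0 0.3" --pt "0 0 -0.75 0 0.3" --pt "0 0 0 0 0.3" --pt "0 0 0 0 0.3" --pt "0 0 0 0 0.65" --pt "0 0 0 0 0.65" --pt "0 0 0 0 0.65"

```text
time_s: 20.63
tool_pos: [0.5063, -0.0857, 0.0148]
tcp_rot: [0.001, 0.659, 0.752, 0.0]
contact_force: [0.1, -0.6, 0.4]
opening: 0.0556
gripper_force: 0.0
```

>>> carry_out --pt "0 0 0.6 0 0.65" --pt "0 0 1 0 0.65" --pt "0 0 1 0 0.65" --pt "-0.06 -0.95 0.2 -0.02 0.8" --pt "-0.06 -0.95 0.2 -0.02 0.8" --pt "-0.06 -0.95 0.2 0 0.8" --pt "-0.06 -0.95 0 0 0.8" --pt "-0.06 -0.95 0 0 0.8" --pt "-0.06 -0.95 0 0 0.8" --pt "-0.06 -0.95 0 0 0.8"

```text
time_s: 21.47
tool_pos: [0.4887, -0.3529, 0.1429]
tcp_rot: [0.001, 0.705, 0.71, 0.001]
contact_force: [0.8, -1.1, -0.4]
opening: 0.0684
gripper_force: 0.0
```

>>> carry_out --pt "0 0 0 0 0.8" --pt "0 0 0 0 0.8" --pt "0 0 0 0 0.8"

```text
time_s: 21.72
tool_pos: [0.4887, -0.351, 0.1423]
tcp_rot: [-0.0, 0.705, 0.709, 0.0]
contact_force: [0.3, 1.4, 0.3]
opening: 0.0682
gripper_force: 0.0
```

```bash
cat >> h.py <<'E'
def box(p,x0,x1,y0,y1,z0,z1):
    C=cloud(p).reshape(-1,3); return C[(C[:,0]>x0)&(C[:,0]<x1)&(C[:,1]>y0)&(C[:,1]<y1)&(C[:,2]>z0)&(C[:,2]<z1)]
E
python3 - <<'E'
from h import *
p=cam("wrist"); ps=[p,cam("scene"),cam("side")]
for q in ps:
    print(q["shot"]);[print(*c) for c in caps(q) if c[2][0]<.72 and c[2][1]<.12 and c[2][0]>.42]
    for nm,b in dict(bar=(.42,.56,-.45,-.32,.036,.05),lid=(.36,.6,-.52,-.25,.012,.03),tub=(.40,.60,-.14,.13,.058,.07)).items():
        P=box(q,*b); 
        if len(P)>20: print(nm,len(P),rect(P))
save(ps[2],"sd5.png",(220,120,460,340),3)
go(.488,-.378,.018,.3)
E
```

```text
23
bar 1119 [ 4.8700e-01 -3.7700e-01  5.3000e-02  1.6000e-02  8.9872e+01]
lid 32551 [ 0.487 -0.378  0.141  0.212  0.319]
24
[381. 191.] 133 [0.488 0.06  0.038 0.036]
[363. 194.] 126 [0.495 0.01  0.034 0.037]
[345. 198.] 131 [ 0.504 -0.037  0.036  0.036]
[326. 200.] 119 [ 0.506 -0.087  0.031  0.035]
bar 129 [ 4.8800e-01 -3.7600e-01  5.3000e-02  2.1000e-02  8.9328e+01]
lid 2847 [ 0.487 -0.378  0.146  0.214  0.019]
tub 1053 [ 0.498 -0.023  0.15   0.238  7.372]
25
[275. 183.] 100 [0.489 0.057 0.043 0.034]
[289. 196.] 211 [ 0.495 -0.012  0.038  0.096]
[302. 207.] 49 [ 0.504 -0.08   0.019  0.032]
bar 147 [ 0.486 -0.381  0.017  0.054  0.191]
lid 3122 [ 0.486 -0.38   0.215  0.142 89.926]
tub 842 [ 0.497 -0.021  0.148  0.236  7.638]
t 21.8667 pos [ 0.4895 -0.3494  0.1421] psi 0.5 j [-0.05  0.62  0.85  1.84 -0.57  0.95  1.07]
to go rows(40mm): [-0.039 -0.714 -3.103] turn share pi -0.0012
```

View pics/sd5.png

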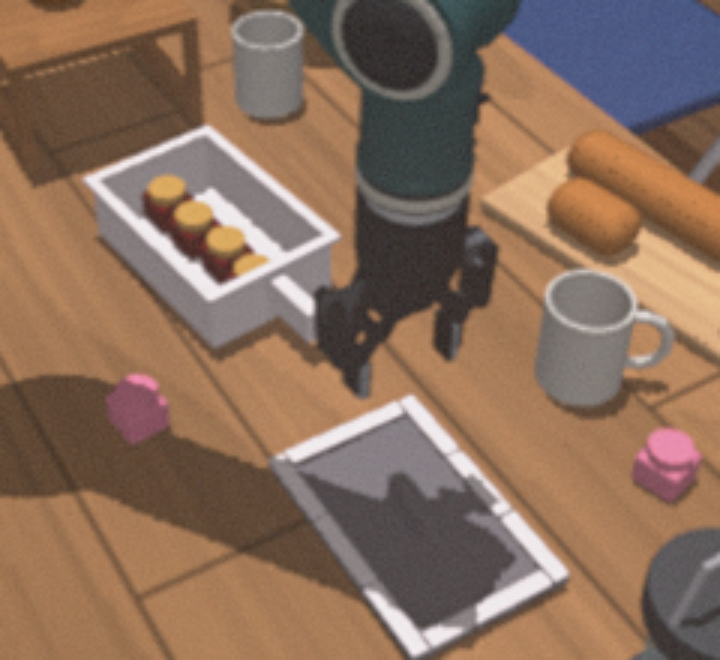

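The picture shows all four jars standing in the tub, at (167,188), (193,215), (228,240) and (250,267). Next I grasp the lid bar.

>>> carry_out --pt "-0.05 -0.69 -0.5 0 0.8" --pt "0 0 -1 0 0.8" --pt "0 0 -1 0 0.8" --pt "0 0 -0.6 0 0.8" --pt "0 0 0 0 0.8" --pt "0 0 0 0 0" --pt "0 0 0 0 0" --pt "0 0 0 0 0" --pt "0 0 0 0 0" --pt "0 0 0 0 0" --newtons 100

```text
time_s: 22.7
tool_pos: [0.488, -0.3795, 0.0203]
tcp_rot: [0.002, 0.705, 0.71, 0.001]
contact_force: [-0.5, 2.0, 7.1]
opening: 0.014
gripper_force: 98.1
```

>>> carry_out --pt "0 0 0 0 0" --pt "0 0 0 0 0"

```text
time_s: 22.87
tool_pos: [0.488, -0.3795, 0.0203]
tcp_rot: [0.002, 0.705, 0.709, 0.001]
contact_force: [0.5, 1.7, 6.7]
opening: 0.0143
gripper_force: 98.3
```

```bash
cat >> h.py <<'E'
def tubfit(p,T,yaw,zl=.060,zh=.071):
    "edge positions of the flange in a guessed tub frame"
    r=np.radians(yaw); R=np.array([[np.cos(r),-np.sin(r)],[np.sin(r),np.cos(r)]])
    C=cloud(p).reshape(-1,3); C=C[(C[:,2]>zl)&(C[:,2]<zh)]
    q=(C[:,:2]-T)@R; m=(abs(q[:,0])<.09)&(abs(q[:,1])<.13); q=q[m]
    f=lambda v,a:np.percentile(v,a).round(4)
    s=q[abs(q[:,0])>.03]; e=q[abs(q[:,1])<.08]
    if len(s)<50 or len(e)<50: return len(q)
    # yaw residual from long edges
    out=[]
    for sg in(-1,1):
        t=e[sg*e[:,0]>.05]; 
        if len(t)>20: out.append((np.degrees(-np.polyfit(t[:,1],t[:,0],1)[0]).round(2),t[:,0].mean().round(4)))
    lo,hi=f(s[:,1],1.5),f(s[:,1],98.5); xl,xh=f(e[:,0],1.5),f(e[:,0],98.5)
    c=np.array([(xl+xh)/2,(lo+hi)/2]); return (xl,xh,lo,hi),out,(T+R@c).round(4)
E
python3 - <<'E'
from h import *
for n in("scene","side"):
    p=cam(n); print(n,tubfit(p,np.array([.497,-.0145]),7.2))
E
```

```text
scene ((np.float64(-0.0728), np.float64(0.0738), np.float64(-0.1056), np.float64(0.1079)), [(np.float64(-0.19), np.float64(-0.0645)), (np.float64(-0.35), np.float64(0.0684))], array([ 0.4974, -0.0133]))
side ((np.float64(-0.0726), np.float64(0.0715), np.float64(-0.1088), np.float64(0.108)), [(np.float64(-0.11), np.float64(-0.068)), (np.float64(0.06), np.float64(0.065))], array([ 0.4965, -0.015 ]))
```

>>> carry_out --pt "0 0 0.5 0 0" --pt "0 0 1 0 0" --pt "0 0 1 0 0" --pt "0 0 1 0 0" --pt "0 0 0 0 0" --pt "0 0 0 0 0"

```text
time_s: 23.47
tool_pos: [0.488, -0.3797, 0.1611]
tcp_rot: [0.003, 0.705, 0.709, 0.001]
contact_force: [0.4, 1.2, -2.5]
opening: 0.0139
gripper_force: 98.4
```

```bash
python3 - <<'E'
from h import *
q,a,s=pose(); print(q,a,s["opening"],s["gripper_force"])
for n in("scene","side","wrist"):
    p=cam(n); P=box(p,.36,.62,-.52,-.24,.11,.16); print(n,len(P),rect(P[P[:,2]<.145]) if len(P)>50 else 0, rect(P[P[:,2]>.155]) if (P[:,2]>.155).sum()>9 else 0, tubfit(p,np.array([.497,-.0145]),7.2))
    if n=="side": save(p,"sd6.png",(220,120,460,340),3)
    # plane of plate
    if len(P)>200:
        Q=P[(P[:,2]<.15)]; A=np.c_[Q[:,:2]-[.487,-.378],np.ones(len(Q))]; print("plane",np.linalg.lstsq(A,Q[:,2],rcond=None)[0].round(4))
E
```

```text
[ 0.48797979 -0.37969453  0.16109743] 0.38106516477025254 0.013926884357573808 98.44981670379639
scene 2431 [0. 0. 0. 0. 0.] [ 0.488 -0.378  0.145  0.213  0.906] ((np.float64(-0.0724), np.float64(0.074), np.float64(-0.1057), np.float64(0.108)), [(np.float64(-0.19), np.float64(-0.0648)), (np.float64(-0.12), np.float64(0.0683))], array([ 0.4976, -0.0133]))
plane [-0.0026 -0.0005  0.1493]
side 3968 [ 4.99000e-01 -4.83000e-01  9.00000e-02  0.00000e+00 -1.79624e+02] [ 0.486 -0.379  0.142  0.215  0.601] ((np.float64(-0.0732), np.float64(0.0723), np.float64(-0.109), np.float64(0.107)), [(np.float64(-0.07), np.float64(-0.0682)), (np.float64(-0.07), np.float64(0.065))], array([ 0.4967, -0.0155]))
plane [0.0035 0.0029 0.1492]
wrist 76335 [0. 0. 0. 0. 0.] [ 0.486 -0.372  0.14   0.205  0.454] 0
plane [-0.0003 -0.0003  0.1498]
```

>>> carry_out --pt "0.02 0.6 0 0.004 0" --pt "0.02 0.9 0 0.004 0" --pt "0.02 0.95 0 0.004 0" --pt "0.02 0.95 0 0.004 0" --pt "0.02 0.95 0 0.004 0" --pt "0.03 0.95 0 0.004 0" --pt "0.03 0.95 0 0.004 0" --pt "0.03 0.95 0 0.004 0" --pt "0.03 0.9 0 0.004 0" --pt "0.03 0.6 0 0.001 0"

```text
time_s: 24.45
tool_pos: [0.4952, -0.0268, 0.1565]
tcp_rot: [-0.002, 0.661, 0.75, -0.001]
contact_force: [-0.0, 0.6, -1.8]
opening: 0.0142
gripper_force: 98.2
```

>>> carry_out --pt "0 0.4 0 0 0" --pt "0 0 0 0 0" --pt "0 0 0 0 0" --pt "0 0 0 0 0"

```text
time_s: 24.78
tool_pos: [0.496, -0.0159, 0.1574]
tcp_rot: [-0.0, 0.663, 0.749, -0.001]
contact_force: [-0.4, -1.0, -1.5]
opening: 0.0143
gripper_force: 98.2
```

```bash
python3 - <<'E'
from h import *
go(.498,-.0156,.088,7.1)
q,a,s=pose(); print(s["opening"],s["gripper_force"])
for n in("scene","side"):
    p=cam(n); print(n,tubfit(p,np.array([.4975,-.0145]),7.1,.147,.166))
E
```

```text
t 24.7833 pos [ 0.496  -0.0159  0.1574] psi 7.0 j [-0.78  0.42  0.92  2.08 -0.44  0.85  0.52]
to go rows(40mm): [ 0.049  0.008 -1.735] turn share pi 0.0007
0.014298294315357172 98.23132038116455
scene ((np.float64(-0.0681), np.float64(0.0686), np.float64(-0.1044), np.float64(0.1027)), [(np.float64(-0.48), np.float64(-0.0607)), (np.float64(-0.07), np.float64(0.0632))], array([ 0.4979, -0.0153]))
side ((np.float64(-0.0731), np.float64(0.0644), np.float64(-0.1081), np.float64(0.0976)), [(np.float64(0.09), np.float64(-0.0652)), (np.float64(-0.37), np.float64(0.0576))], array([ 0.4938, -0.0202]))
```

>>> carry_out --pt "0.04 0 -0.5 0 0" --pt "0 0 -0.5 0 0" --pt "0 0 -0.4 0 0" --pt "0 0 -0.2 0 0" --pt "0 0 0 0 0" --pt "0 0 0 0 0"

```text
time_s: 25.38
tool_pos: [0.4984, -0.016, 0.0942]
tcp_rot: [0.0, 0.663, 0.749, -0.0]
contact_force: [0.6, 0.7, -1.8]
opening: 0.0139
gripper_force: 98.3
```

>>> carry_out --pt "0 0 -0.1 0 0" --pt "0 0 -0.1 0 0" --pt "0 0 -0.1 0 0" --pt "0 0 0 0 0" --pt "0 0 0 0 0"

```text
time_s: 25.8
tool_pos: [0.4982, -0.0149, 0.0821]
tcp_rot: [-0.0, 0.662, 0.749, -0.0]
contact_force: [1.1, -0.5, -1.3]
opening: 0.014
gripper_force: 98.3
```

```bash
python3 - <<'E'
from h import *
go(.498,-.0156,.0783,7.1)
p=cam("side");save(p,"sd7.png",(220,120,400,260),4)
for n in("scene","side"):
    p=cam(n); P=box(p,.40,.60,-.14,.12,.06,.1); print(n,len(P),np.percentile(P[:,2],[5,25,50,75,95]).round(4))
E
```

```text
t 25.8 pos [ 0.4982 -0.0149  0.0821] psi 7.0 j [-0.66  0.55  0.79  2.12 -0.6   0.71  0.64]
to go rows(40mm): [-0.005 -0.017 -0.094] turn share pi 0.0004
scene 3282 [0.0664 0.0742 0.0761 0.0809 0.0843]
side 2427 [0.0656 0.0732 0.0752 0.0799 0.0835]
```

View pics/sd7.png

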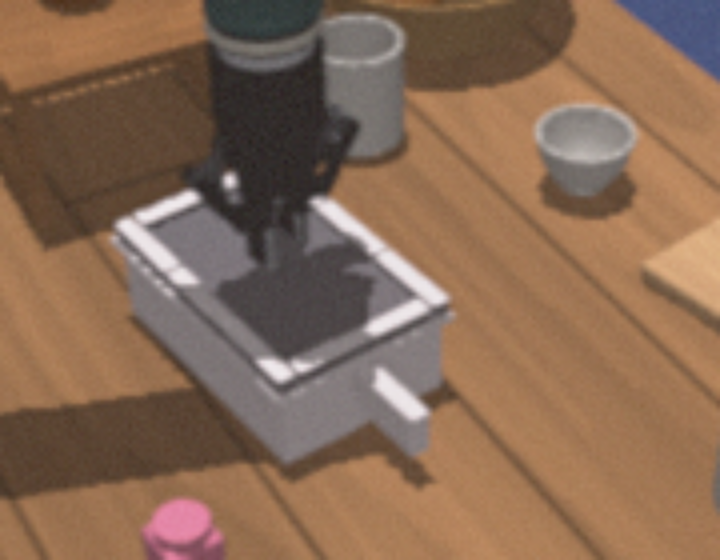

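The lid is aligned, about 4 mm above seated. I'll lower it, release, and rise.

>>> carry_out --pt "0 0 -0.1 0 0" --pt "0 0 -0.02 0 0" --pt "0 0 0 0 0" --pt "0 0 0 0 0.5" --pt "0 0 0 0 0.5" --pt "0 0 0 0 0.5" --pt "0 0 0.4 0 0.5" --pt "0 0 0.6 0 0.5" --pt "0 0 0 0 0" --pt "0 0 0 0 0"

```text
time_s: 26.78
tool_pos: [0.4991, -0.0148, 0.118]
tcp_rot: [0.001, 0.662, 0.749, 0.001]
contact_force: [0.2, 0.2, -1.2]
opening: 0.0195
gripper_force: 0.0
```

>>> carry_out --pt "0 0 0.5 0 0" --pt "-0.8 0 0 0 0" --pt "-0.6 0 0 0 0" --pt "0 0 0 0 0" --pt "0 0 0 0 0" --pt "0 0 0 0 0"

```text
time_s: 27.28
tool_pos: [0.4429, -0.0147, 0.1371]
tcp_rot: [0.0, 0.662, 0.749, 0.0]
contact_force: [-0.4, -0.2, 0.8]
opening: 0.0005
gripper_force: 0.0
```

```bash
python3 - <<'E'
from h import *
go(.4975,-.0145,.13,7.1); print(pose()[2]["opening"])
for n in("scene","side"):
    p=cam(n); print(n,tubfit(p,np.array([.4975,-.0145]),7.1,.068,.085))
    C=cloud(p).reshape(-1,3); r=np.radians(7.1); R=np.array([[np.cos(r),-np.sin(r)],[np.sin(r),np.cos(r)]])
    q=(C[:,:2]-[.4975,-.0145])@R
    S=[(-63,-71),(-63,0),(-63,71),(0,99),(63,71),(63,0),(63,-71),(0,-99)]
    print([(round(float(np.median(C[(abs(q[:,0]-x/1e3)<.004)&(abs(q[:,1]-y/1e3)<.012)&(C[:,2]<.1)&(C[:,2]>.04),2])),4)) for x,y in S])
    P=C[(abs(q[:,0])<.045)&(abs(q[:,1])<.08)&(C[:,2]<.08)&(C[:,2]>.06)]; A=np.c_[P[:,:2]-[.4975,-.0145],np.ones(len(P))]; print("plate plane",np.linalg.lstsq(A,P[:,2],rcond=None)[0].round(4))
for x,y in S: print((x,y),(np.array([.4975,-.0145])+R@np.array([x,y])/1e3).round(4))
E
```

```text
t 27.2833 pos [ 0.4429 -0.0147  0.1371] psi 7.1 j [-0.83  0.36  0.94  2.22 -0.43  0.75  0.52]
to go rows(40mm): [ 1.366  0.004 -0.178] turn share pi 0.0002
0.0004767539002887239
scene ((np.float64(-0.0662), np.float64(0.0717), np.float64(-0.104), np.float64(0.1036)), [(np.float64(-0.04), np.float64(-0.0587)), (np.float64(-0.13), np.float64(0.0659))], array([ 0.5003, -0.0144]))
[0.0778, 0.0783, 0.0777, 0.0756, 0.0527, 0.0536, 0.0525, 0.0761]
plate plane [-0.0031  0.0003  0.0717]
side ((np.float64(-0.0703), np.float64(0.0674), np.float64(-0.1071), np.float64(0.1002)), [(np.float64(0.28), np.float64(-0.0639)), (np.float64(0.0), np.float64(0.0592))], array([ 0.4965, -0.0181]))
[0.0767, 0.0764, 0.0773, nan, 0.0777, 0.0774, 0.0784, 0.0712]
plate plane [0.0003 0.0003 0.0707]
(-63, -71) [ 0.4438 -0.0927]
(-63, 0) [ 0.435  -0.0223]
(-63, 71) [0.4262 0.0482]
(0, 99) [0.4853 0.0837]
(63, 71) [0.5512 0.0637]
(63, 0) [ 0.56   -0.0067]
(63, -71) [ 0.5688 -0.0772]
(0, -99) [ 0.5097 -0.1127]
  return _methods._mean(a, axis=axis, dtype=dtype,
  ret = ret.dtype.type(ret / rcount)
```

The lid is seated and level: its plate is at about 71 mm, as expected. Now I press the rim, starting with seal1.

>>> carry_out --pt "-0.2 -0.19 -0.5 0 0" --pt "0 0 -0.6 0 0" --pt "0 0 -0.3 0 0" --pt "0 0 -0.1 0 0" --pt "0 0 -0.1 0 0" --pt "0 0 -0.07 0 0" --pt "0 0 0 0 0" --pt "0 0 0 0 0"

```text
time_s: 28.05
tool_pos: [0.4336, -0.0228, 0.0713]
tcp_rot: [-0.002, 0.663, 0.749, -0.0]
contact_force: [-8.5, -0.2, 19.2]
opening: -0.0001
gripper_force: 10.1
```

```bash
python3 - <<'E'
from h import *
go(.435,-.0223,.07,7.1); print(pose()[2]["contact_force"])
E
```

```text
t 28.05 pos [ 0.4336 -0.0228  0.0713] psi 7.0 j [-0.68  0.48  0.79  2.26 -0.6   0.62  0.69]
to go rows(40mm): [ 0.035  0.011 -0.033] turn share pi 0.0006
[-8.52601516 -0.23727162 19.18554416]
```

>>> carry_out --pt "0 0 0.4 0 0" --pt "-0.12 0.9 0 0 0" --pt "-0.1 0.86 0 0 0" --pt "0 0 0 0 0" --pt "0 0 -0.2 0 0" --pt "0 0 -0.1 0 0" --pt "0 0 -0.1 0 0" --pt "0 0 0 0 0" --pt "0 0 0 0 0"

```text
time_s: 28.8
tool_pos: [0.4266, 0.0485, 0.0713]
tcp_rot: [-0.001, 0.663, 0.749, 0.002]
contact_force: [-3.7, 8.0, 21.1]
opening: 0.0
gripper_force: 10.2
```

>>> carry_out --pt "0 0 0.4 0 0" --pt "0.74 0.45 0 0 0" --pt "0.74 0.44 0 0 0" --pt "0 0 0 0 0" --pt "0 0 -0.2 0 0" --pt "0 0 -0.1 0 0" --pt "0 0 -0.095 0 0" --pt "0 0 0 0 0" --pt "0 0 0 0 0"

```text
time_s: 29.55
tool_pos: [0.4859, 0.0821, 0.0714]
tcp_rot: [0.001, 0.664, 0.748, 0.001]
contact_force: [1.1, 1.1, 14.2]
opening: -0.0001
gripper_force: 6.8
```

>>> carry_out --pt "0 0 0.4 0 0" --pt "0.82 -0.25 0 0 0" --pt "0.83 -0.25 0 0 0" --pt "0 0 0 0 0" --pt "0 0 -0.2 0 0" --pt "0 0 -0.1 0 0" --pt "0 0 -0.1 0 0" --pt "0 0 0 0 0" --pt "0 0 0 0 0"

```text
time_s: 30.3
tool_pos: [0.5506, 0.061, 0.0714]
tcp_rot: [0.001, 0.663, 0.748, 0.0]
contact_force: [-0.8, -4.1, 14.8]
opening: 0.0003
gripper_force: 7.6
```

```bash
python3 - <<'E'
from h import *
go(.5512,.0637,.0705,7.1); print(pose()[2]["contact_force"])
E
```

```text
t 30.3 pos [0.5506 0.061  0.0714] psi 6.9 j [-0.75  0.64  0.76  1.99 -0.63  0.76  0.51]
to go rows(40mm): [ 0.015  0.067 -0.023] turn share pi 0.0013
[-0.75574307 -4.05678112 14.84952262]
```

>>> carry_out --pt "0 0 0.4 0 0" --pt "0.12 -0.85 0 0 0" --pt "0.11 -0.85 0 0 0" --pt "0 0 0 0 0" --pt "0 0 -0.2 0 0" --pt "0 0 -0.1 0 0" --pt "0 0 -0.1 0 0" --pt "0 0 0 0 0" --pt "0 0 0 0 0"

```text
time_s: 31.05
tool_pos: [0.5586, -0.0058, 0.0714]
tcp_rot: [-0.0, 0.663, 0.749, -0.001]
contact_force: [-5.9, -5.8, 21.7]
opening: -0.0001
gripper_force: 11.0
```

>>> carry_out --pt "0 0 0.4 0 0" --pt "0.11 -0.88 0 0 0" --pt "0.11 -0.88 0 0 0" --pt "0 0 0 0 0" --pt "0 0 -0.2 0 0" --pt "0 0 -0.1 0 0" --pt "0 0 -0.1 0 0" --pt "0 0 0 0 0" --pt "0 0 0 0 0"

```text
time_s: 31.8
tool_pos: [0.5682, -0.0749, 0.0714]
tcp_rot: [-0.0, 0.662, 0.749, -0.0]
contact_force: [-7.1, -4.3, 20.6]
opening: -0.0
gripper_force: 10.3
```

>>> carry_out --pt "0 0 0.4 0 0" --pt "-0.74 -0.44 0 0 0" --pt "-0.74 -0.44 0 0 0" --pt "0 0 0 0 0" --pt "0 0 -0.2 0 0" --pt "0 0 -0.1 0 0" --pt "0 0 -0.1 0 0" --pt "0 0 0 0 0" --pt "0 0 0 0 0"

```text
time_s: 32.55
tool_pos: [0.5087, -0.1084, 0.0713]
tcp_rot: [-0.002, 0.662, 0.75, 0.0]
contact_force: [-10.8, 2.6, 30.2]
opening: -0.0
gripper_force: 15.2
```

>>> carry_out --pt "0 0 0.4 0 0" --pt "-0.82 0.25 0 0 0" --pt "-0.83 0.25 0 0 0" --pt "0 0 0 0 0" --pt "0 0 -0.2 0 0" --pt "0 0 -0.1 0 0" --pt "0 0 -0.1 0 0" --pt "0 0 0 0 0" --pt "0 0 0 0 0"

```text
time_s: 33.3
tool_pos: [0.4437, -0.0878, 0.0712]
tcp_rot: [-0.003, 0.662, 0.75, 0.001]
contact_force: [-10.9, 7.0, 35.7]
opening: -0.0001
gripper_force: 18.1
```

```bash
python3 - <<'E'
from h import *
go(.4438,-.0927,.0705,7.1); print(pose()[2]["contact_force"])
E
```

```text
t 33.3 pos [ 0.4437 -0.0878  0.0712] psi 7.2 j [-0.51  0.5   0.78  2.22 -0.61  0.64  0.84]
to go rows(40mm): [ 0.003 -0.121 -0.017] turn share pi -0.0003
[-10.86350471   6.99116409  35.68011042]
```

>>> carry_out --pt "0 0 0.5 0 0" --pt "0 0 1 0 0" --pt "0 0 1 0 0" --pt "0.7 -0.7 0.8 0 0.5" --pt "0.7 -0.7 0.8 0 0.5" --pt "0.4 -0.4 0 0 0.5" --pt "0 0 0 0 0.5" --pt "0 0 0 0 0.5" --pt "0 0 0 0 0.5" --newtons 60

```text
time_s: 34.05
tool_pos: [0.5052, -0.1511, 0.2217]
tcp_rot: [-0.001, 0.662, 0.749, -0.001]
contact_force: [-0.4, 0.6, 0.1]
opening: 0.0426
gripper_force: 0.0
```

```bash
python3 - <<'E'
from h import *
T=np.array([.4975,-.0145]); r=np.radians(7.1); R=np.array([[np.cos(r),-np.sin(r)],[np.sin(r),np.cos(r)]])
S=[(-63,-71),(-63,0),(-63,71),(0,99),(63,71),(63,0),(63,-71),(0,-99)]
for n in("scene","side","wrist"):
    p=cam(n); print(n,tubfit(p,T,7.1,.060,.08)); C=cloud(p).reshape(-1,3); q=(C[:,:2]-T)@R
    zz=[]
    for x,y in S:
        m=(abs(q[:,0]-x/1e3)<.004)&(abs(q[:,1]-y/1e3)<.012)&(C[:,2]<.1)&(C[:,2]>.06); zz.append(round(float(np.median(C[m,2])),4) if m.sum() else None)
    print(zz)
    P=C[(abs(q[:,0])<.02)&(q[:,1]<-.118)&(q[:,1]>-.19)&(C[:,2]>.048)&(C[:,2]<.062)]
    if len(P)>20: print("fin",len(P),rect(P))
    P=box(p,.36,.66,.15,.45,.126,.14); print("roof",rect(P) if len(P)>99 else 0)
    if n=="wrist": save(p,"w8.png")
go(.5158,-.161,.03,7)
E
```

```text
scene ((np.float64(-0.0673), np.float64(0.0723), np.float64(-0.1041), np.float64(0.1042)), [(np.float64(0.45), np.float64(-0.0595)), (np.float64(0.13), np.float64(0.0644))], array([ 0.5   , -0.0141]))
[0.073, 0.0731, 0.0723, 0.072, 0.072, 0.0721, 0.0727, 0.0728]
fin 124 [ 0.516 -0.155  0.02   0.045 10.995]
roof [ 0.497  0.297  0.2    0.212 87.879]
side ((np.float64(-0.0725), np.float64(0.0674), np.float64(-0.1079), np.float64(0.1015)), [(np.float64(0.22), np.float64(-0.0636)), (np.float64(0.32), np.float64(0.0597))], array([ 0.4954, -0.018 ]))
[0.0719, 0.0721, 0.0732, 0.071, 0.0725, 0.0709, 0.0726, 0.0703]
fin 102 [ 0.513 -0.157  0.017  0.05   7.374]
roof [ 0.496  0.297  0.211  0.203 87.703]
wrist ((np.float64(-0.0696), np.float64(0.0688), np.float64(-0.1033), np.float64(0.0183)), [(np.float64(-0.12), np.float64(-0.0605)), (np.float64(0.28), np.float64(0.0604))], array([ 0.5024, -0.0567]))
[0.0733, 0.0732, None, None, None, 0.0732, 0.0733, 0.0728]
fin 676 [ 0.514 -0.154  0.016  0.045  8.162]
roof 0
t 34.2 pos [ 0.5048 -0.151   0.2222] psi 7.1 j [-0.56  0.38  0.99  1.96 -0.38  1.    0.73]
to go rows(40mm): [ 0.275 -0.249 -4.805] turn share pi -0.0004
```

View pics/w8.png

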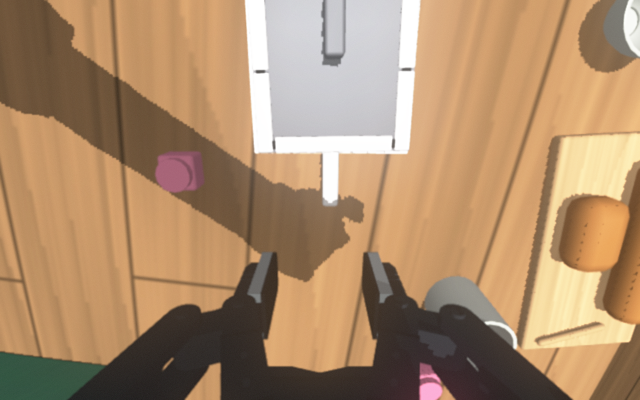

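All eight sections read 71–73 mm, so they are fully down. In the wrist view the fin is at (330,180) and the sealed lid's end at (330,150). I'll grip the fin and check where the jar on the roof stands.

>>> carry_out --pt "0.27 -0.36 -0.8 0 0.5" --pt "0 0 -1 0 0.5" --pt "0 0 -1 0 0.5" --pt "0 0 -1 0 0.5" --pt "0 0 -0.7 0 0.5" --pt "0 0 -0.3 0 0.5" --pt "0 0 0 0 0.5" --pt "0 0 0 0 0" --pt "0 0 0 0 0" --pt "0 0 0 0 0" --newtons 60

```text
time_s: 35.03
tool_pos: [0.5176, -0.1668, 0.0331]
tcp_rot: [0.002, 0.662, 0.749, 0.001]
contact_force: [-0.5, 0.0, 3.6]
opening: 0.0144
gripper_force: 59.4
```

>>> carry_out --pt "0 0 0 0 0" --pt "0 0 0 0 0" --pt "0 0 0 0 0"

```text
time_s: 35.28
tool_pos: [0.5176, -0.1668, 0.0331]
tcp_rot: [0.002, 0.662, 0.749, 0.001]
contact_force: [-1.3, -0.5, 7.2]
opening: 0.0152
gripper_force: 60.2
```

```bash
python3 - <<'E'
from h import *
go(.4925,.1266,.03,-2.2); s=pose()[2]; print(s["opening"],s["gripper_force"],s["contact_force"])
for n in("scene","side"):
    p=cam(n); P=box(p,.36,.66,.15,.45,.15,.3); print("on roof",P.min(0).round(3),P.max(0).round(3)); print(tubfit(p,np.array([.4975,-.0145]),7.1,.060,.08))
c=cam("wrist")["c2w"]; print(c.round(3))
E
```

```text
t 35.2833 pos [ 0.5176 -0.1668  0.0331] psi 7.1 j [-0.3   0.69  0.71  2.02 -0.71  0.69  1.  ]
to go rows(40mm): [-0.627  7.336 -0.078] turn share pi -0.0514
0.015170799567202123 60.17929136753082 [-1.2784442  -0.52779922  7.17324907]
on roof [0.457 0.286 0.15 ] [0.524 0.35  0.228]
((np.float64(-0.067), np.float64(0.0722), np.float64(-0.1044), np.float64(0.1044)), [(np.float64(0.58), np.float64(-0.0594)), (np.float64(-0.15), np.float64(0.0643))], array([ 0.5001, -0.0142]))
on roof [0.455 0.28  0.15 ] [0.523 0.351 0.228]
((np.float64(-0.0729), np.float64(0.0644), np.float64(-0.1074), np.float64(0.1021)), [(np.float64(0.22), np.float64(-0.0635)), (np.float64(-1.69), np.float64(0.0586))], array([ 0.4936, -0.0177]))
[[ 0.992  0.115  0.044  0.506]
 [ 0.123 -0.938 -0.325 -0.083]
 [ 0.004  0.328 -0.945  0.177]
 [ 0.     0.     0.     1.   ]]
```

>>> carry_out --pt "-0.04 0.15 0 -0.004 0" --pt "-0.08 0.25 0 -0.007 0" --pt "-0.08 0.25 0 -0.007 0" --pt "-0.08 0.25 0 -0.007 0" --pt "-0.08 0.25 0 -0.007 0" --pt "-0.08 0.25 0 -0.007 0" --pt "-0.08 0.25 0 -0.007 0" --pt "-0.08 0.15 0 -0.005 0" --pt "0 0 0 0 0" --pt "0 0 0 0 0"

```text
time_s: 36.27
tool_pos: [0.4936, -0.0957, 0.0331]
tcp_rot: [0.002, 0.721, 0.693, 0.001]
contact_force: [-2.1, -3.6, 10.8]
opening: 0.0152
gripper_force: 60.7
```

```bash
python3 - <<'E'
from h import *
go(.4925,.1266,.03,-2.2); q,a,s=pose(); print(s["opening"],s["gripper_force"],s["contact_force"])
r=np.radians(a); T=q[:2]+.152*np.array([-np.sin(r),np.cos(r)]); print("T pred",T)
for n in("scene","side"):
    p=cam(n); print(tubfit(p,T,a,.060,.082)); 
    if n=="side": save(p,"sd9.png",(200,80,400,260),4)
E
```

```text
t 36.2667 pos [ 0.4936 -0.0957  0.0331] psi -2.3 j [-0.47  0.65  0.76  2.12 -0.76  0.65  0.78]
to go rows(40mm): [-0.028  5.558 -0.077] turn share pi 0.0004
0.015216879535769336 60.67816972732544 [-2.06713878 -3.64181072 10.83803595]
T pred [0.49961797 0.05614659]
((np.float64(-0.0679), np.float64(0.072), np.float64(-0.1023), np.float64(0.1062)), [(np.float64(0.36), np.float64(-0.0599)), (np.float64(0.25), np.float64(0.0641))], array([0.5017, 0.058 ]))
((np.float64(-0.073), np.float64(0.0373), np.float64(-0.106), np.float64(0.1036)), [(np.float64(-0.22), np.float64(-0.0633))], array([0.4817, 0.0557]))
```

View pics/sd9.png

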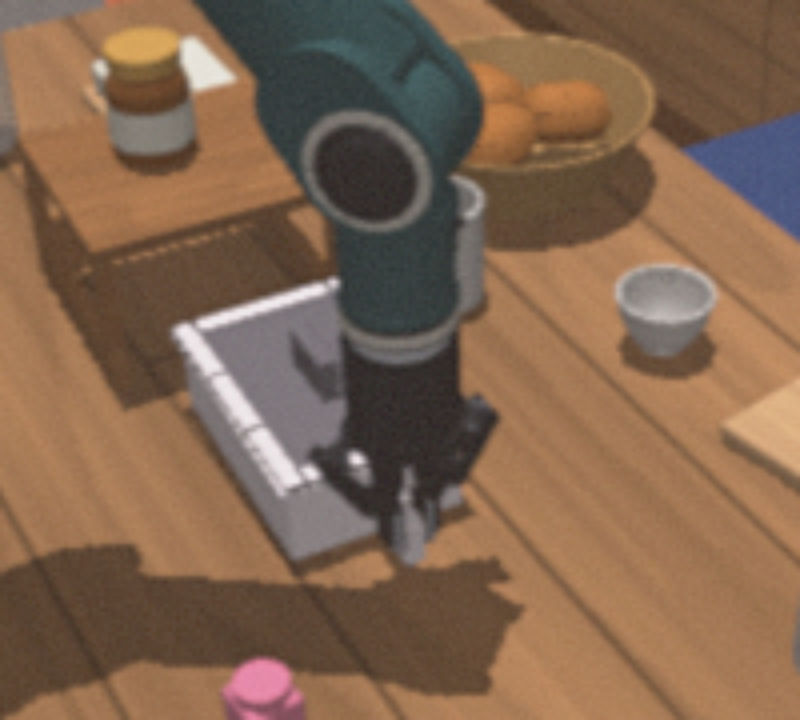

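```bash
python3 - <<'E'
from h import *
q,_,s=pose()
for n in("scene","side"):
    p=cam(n); C=cloud(p).reshape(-1,3); hsv=cv2.cvtColor(p["pixels"],cv2.COLOR_RGB2HSV).reshape(-1,3).astype(int)
    m=(C[:,0]>.05)&(C[:,0]<.75)&(C[:,1]>-.3)&(C[:,1]<.5)&(C[:,2]>.16)&(C[:,2]<1)&(hsv[:,0]>75)&(hsv[:,0]<105)&(hsv[:,1]>80)
    P=C[m]
    for y0 in np.arange(-.25,.5,.05):
        Q=P[(P[:,1]>y0)&(P[:,1]<y0+.05)]
        if len(Q)>15: print(n,round(y0,2),len(Q),"zmin",np.percentile(Q[:,2],2).round(2),"x",np.percentile(Q[:,0],[2,98]).round(2))
E
```

```text
scene -0.15 68 zmin 0.37 x [0.45 0.49]
scene -0.1 708 zmin 0.24 x [0.43 0.53]
scene -0.05 1438 zmin 0.37 x [0.43 0.5 ]
scene -0.0 211 zmin 0.47 x [0.43 0.46]
side -0.05 364 zmin 0.37 x [0.05 0.42]
side -0.0 892 zmin 0.46 x [0.06 0.25]
side 0.05 26 zmin 0.58 x [0.14 0.17]
```

The arm stays well above the roof and its jar, so I'll slide the tub in.

>>> carry_out --pt "0 0.2 0 0 0" --pt "0 0.35 0 0 0" --pt "0 0.35 0 0 0" --pt "0 0.35 0 0 0" --pt "0 0.35 0 0 0" --pt "0 0.35 0 0 0" --pt "0 0.35 0 0 0" --pt "0 0.2 0 0 0" --pt "0 0 0 0 0" --pt "0 0 0 0 0"

```text
time_s: 37.3
tool_pos: [0.4943, 0.0052, 0.0331]
tcp_rot: [0.002, 0.72, 0.694, 0.002]
contact_force: [-0.2, -3.0, 11.1]
opening: 0.0147
gripper_force: 60.6
```

```bash
python3 - <<'E'
from h import *
go(.4925,.1266,.03,-2.2); q,a,s=pose(); print(s["opening"],s["gripper_force"],s["contact_force"])
r=np.radians(a); T=q[:2]+.152*np.array([-np.sin(r),np.cos(r)]); print("T pred",T)
print(tubfit(cam("scene"),T,a,.060,.082))
E
```

```text
t 37.3 pos [0.4943 0.0052 0.0331] psi -2.2 j [-0.68  0.65  0.77  2.14 -0.77  0.64  0.59]
to go rows(40mm): [-0.046  3.035 -0.078] turn share pi -0.0001
0.01472634049950845 60.61050295829773 [-0.22208144 -2.97660155 11.14247459]
T pred [0.50012416 0.15706984]
((np.float64(-0.0673), np.float64(0.0731), np.float64(-0.1035), np.float64(0.1056)), [(np.float64(0.55), np.float64(-0.06)), (np.float64(-1.65), np.float64(0.065))], array([0.5031, 0.158 ]))
```

>>> carry_out --pt "-0.01 0.2 0 0 0" --pt "-0.01 0.3 0 0 0" --pt "-0.01 0.3 0 0 0" --pt "-0.01 0.3 0 0 0" --pt "-0.01 0.3 0 0 0" --pt "0 0.3 0 0 0" --pt "0 0.3 0 0 0" --pt "0 0.3 0 0 0" --pt "0 0.2 0 0 0" --pt "0 0 0 0 0"

```text
time_s: 38.18
tool_pos: [0.4923, 0.1049, 0.0331]
tcp_rot: [0.002, 0.721, 0.693, 0.001]
contact_force: [0.3, -3.5, 10.7]
opening: 0.0147
gripper_force: 60.7
```

>>> carry_out --pt "0 0.1 0 0 0" --pt "0 0.1 0 0 0" --pt "0 0.1 0 0 0" --pt "0 0 0 0 0" --pt "0 0 0 0 0"

```text
time_s: 38.6
tool_pos: [0.4921, 0.1151, 0.0331]
tcp_rot: [0.002, 0.721, 0.693, 0.001]
contact_force: [-0.1, -8.3, 11.4]
opening: 0.0147
gripper_force: 60.8
```

```bash
python3 - <<'E'
from h import *
go(.4925,.1266,.03,-2.2); q,a,s=pose(); print(s["opening"],s["gripper_force"],s["contact_force"])
r=np.radians(a); T=q[:2]+.152*np.array([-np.sin(r),np.cos(r)]); print("T pred",T)
for n in("scene","side"):
    p=cam(n); C=cloud(p).reshape(-1,3); qq=(C[:,:2]-T)@np.array([[np.cos(r),-np.sin(r)],[np.sin(r),np.cos(r)]])
    P=C[(abs(qq[:,0])<.09)&(qq[:,1]<-.05)&(qq[:,1]>-.13)&(C[:,2]>.06)&(C[:,2]<.08)]; print(n,len(P),rect(P) if len(P)>30 else 0)
E
```

```text
t 38.6 pos [0.4921 0.1151 0.0331] psi -2.3 j [-0.91  0.67  0.78  2.12 -0.77  0.66  0.37]
to go rows(40mm): [ 0.01   0.288 -0.077] turn share pi 0.0006
0.01466448619560001 60.7508111000061 [-0.09770029 -8.25617438 11.42939565]
T pred [0.49824639 0.26695776]
scene 844 [4.95e-01 1.79e-01 7.60e-02 1.80e-01 8.74e+01]
side 193 [5.0100e-01 1.8500e-01 6.0000e-02 1.5900e-01 8.6317e+01]
```

>>> carry_out --pt "0 0.1 0 0 0" --pt "0 0.1 0 0 0" --pt "0 0 0 0 0" --pt "0 0 0 0 0"

```text
time_s: 39.03
tool_pos: [0.4921, 0.123, 0.0331]
tcp_rot: [0.002, 0.721, 0.693, 0.001]
contact_force: [0.5, -8.3, 12.0]
opening: 0.0149
gripper_force: 60.8
```

Still sliding freely. A little further.

>>> carry_out --pt "0 0.07 0 0 0" --pt "0 0.07 0 0 0" --pt "0 0 0 0 0" --pt "0 0 0 0 0"

```text
time_s: 39.37
tool_pos: [0.4921, 0.1283, 0.0331]
tcp_rot: [0.003, 0.721, 0.693, 0.001]
contact_force: [0.5, -9.7, 11.4]
opening: 0.015
gripper_force: 60.8
```

```bash
python3 - <<'E'
from h import *
q,a,s=pose(); print(q,a,s["contact_force"])
p=cam("scene"); C=cloud(p); 
for z0,z1,nm in((.060,.082,"tub/lid"),(.085,.105,"bar")):
    P=box(p,.38,.62,.1,.42,z0,z1); print(nm,len(P),P.min(0).round(3),P.max(0).round(3))
for n in ("scene","side"):
    P=box(cam(n),.40,.60,.13,.20,.060,.082); print(n,len(P),rect(P)if len(P)>9 else 0,P.min(0),P.max(0))
save(p,"s10.png",(380,110,560,260),4)
E
```

```text
[0.49210233 0.12826695 0.03310345] -2.3383075078954283 [ 0.52337946 -9.74484989 11.41626557]
tub/lid 1518 [0.394 0.116 0.06 ] [0.604 0.393 0.082]
bar 218 [0.401 0.111 0.085] [0.603 0.394 0.105]
scene 462 [0.51  0.165 0.173 0.07  0.013] [0.4235334  0.1302994  0.06004548] [0.5967434  0.19997215 0.08144493]
side 131 [4.9800e-01 1.6400e-01 6.9000e-02 1.9100e-01 8.9457e+01] [0.40284662 0.13028153 0.06032802] [0.59415738 0.19958599 0.08184928]
```

View pics/s10.png

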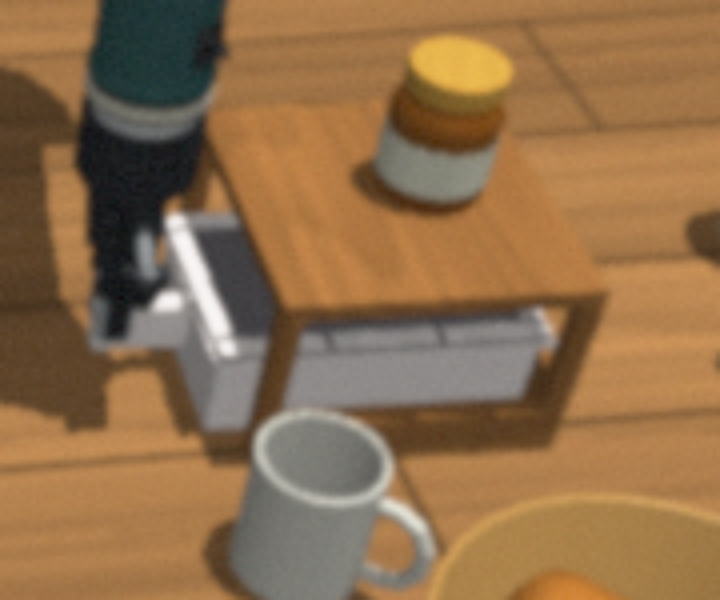

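>>> carry_out --pt "0 0.05 0 0 0" --pt "0 0.05 0 0 0" --pt "0 0 0 0 0" --pt "0 0 0 0 0"

```text
time_s: 39.85
tool_pos: [0.4921, 0.1304, 0.0331]
tcp_rot: [0.003, 0.722, 0.692, 0.0]
contact_force: [-0.4, -13.9, 12.1]
opening: 0.0149
gripper_force: 60.9
```

```bash
python3 - <<'E'
from h import *
q,a,s=pose(); print(q,a,s["contact_force"])
for n in ("scene","side"):
    p=cam(n); C=cloud(p).reshape(-1,3); m=(C[:,0]>.44)&(C[:,0]<.55)&(C[:,1]>.13)&(C[:,1]<.2)&(C[:,2]>.066)&(C[:,2]<.078)&(p["pixels"].reshape(-1,3).min(1)>110)
    P=C[m]; print(n,len(P),np.percentile(P[:,1],[1,3,10,50,90]).round(4) if len(P) else 0)
E
```

```text
[0.49205797 0.13037079 0.03308685] -2.403042683677078 [ -0.3804217  -13.93854287  12.13246247]
scene 211 [0.1747 0.1764 0.1779 0.184  0.1926]
side 30 [0.1743 0.1752 0.177  0.1814 0.1916]
```

The tub is home: the force rose to 14 N and the lid edge is at y = 0.1745. I'll release, back away and check.

>>> carry_out --pt "0 -0.03 0 0 0" --pt "0 0 0 0 0.5" --pt "0 0 0 0 0.5" --pt "0 0 0 0 0.5" --pt "0 0 0.4 0 0.5" --pt "0 -0.2 0.8 0 0.5" --pt "0 -0.6 0.8 0 0.5" --pt "0 -0.7 0.7 0 0.5" --pt "0 -1 0.2 0 0.5" --pt "0 -1 0 0 0.5"

```text
time_s: 40.78
tool_pos: [0.4917, -0.0055, 0.1494]
tcp_rot: [0.001, 0.719, 0.695, 0.002]
contact_force: [-0.1, -0.1, -0.9]
opening: 0.0427
gripper_force: 0.0
```

>>> carry_out --pt "0 -0.8 0 0 0.5" --pt "0 -0.5 0 0 0.5" --pt "0 0 0 0 0.5" --pt "0 0 0 0 0.5"

```text
time_s: 41.12
tool_pos: [0.4901, -0.0583, 0.1472]
tcp_rot: [-0.0, 0.721, 0.693, 0.0]
contact_force: [-0.6, 0.2, -0.7]
opening: 0.0427
gripper_force: 0.0
```

```bash
python3 - <<'E'
from h import *
q,a,s=pose(); print(q,a,s["contact_force"],s["time_s"])
for n in ("scene","side","wrist"):
    p=cam(n); C=cloud(p).reshape(-1,3); m=(C[:,0]>.42)&(C[:,0]<.57)&(C[:,1]>.13)&(C[:,1]<.2)&(C[:,2]>.064)&(C[:,2]<.08)&(p["pixels"].reshape(-1,3).min(1)>110)
    P=C[m]; print(n,len(P),np.percentile(P[:,1],[1,3,10,50]).round(4),np.percentile(P[:,0],[1,99]).round(4),np.percentile(P[:,2],[5,50,95]).round(4)) if len(P) else 0
    F=box(p,.46,.53,.09,.165,.045,.062)
    if len(F)>20: print("fin",rect(F),F.min(0),F.max(0))
    if n=="wrist": save(p,"w11.png")
E
```

```text
[ 0.49005998 -0.05830672  0.14719233] -2.2712917975491504 [-0.60694759  0.23214067 -0.69254219] 41.1167
scene 317 [0.1745 0.1755 0.1774 0.1843] [0.4258 0.5665] [0.0659 0.0719 0.075 ]
fin [4.9300e-01 1.4200e-01 4.6000e-02 2.0000e-02 8.9008e+01] [0.48235001 0.11881073 0.04512397] [0.50308151 0.16442716 0.06136842]
side 146 [0.1722 0.1748 0.176  0.1824] [0.4219 0.5502] [0.0649 0.0706 0.0742]
fin [4.9000e-01 1.4000e-01 5.0000e-02 1.7000e-02 8.7318e+01] [0.48089268 0.11453098 0.04510425] [0.49830548 0.16493642 0.05948186]
```

View pics/w11.png

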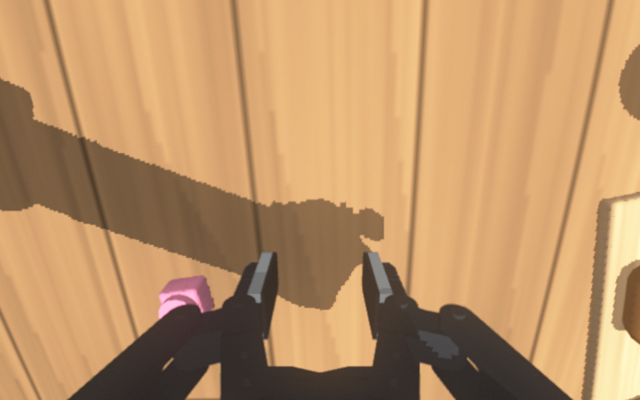

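The gripper hangs empty over bare table. The depth readings put the tub in the bay against the stop, square, with all the visible rim down. I'm handing it in.

```bash
python3 -c "
from station import ctrl
print(ctrl.job_done())"
```

```text
the job is handed in; nothing more can be done
None
```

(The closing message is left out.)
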